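# Set up the banding wheel for spraying beakers

### The arm

A 6-joint arm with a two-finger parallel gripper is mounted at the origin on the work surface. World frame = base frame: x ahead of the robot, y to its left, z up, the work surface at z = 0. Lengths are in mm, angles in rad, forces in N, time in s.
With the tool pointing down it reaches from about 400 to 925 mm from the base axis. Payload 12.5 kg.
Tool frame: the origin (TCP) lies between the finger pads; the fingertips stand 17 mm ahead of it and the grasp point (between the pads) lies 2 mm behind it; z points along the fingers, y is the direction in which the jaws open and shut (so a half turn about z gives the same grasp; the last joint's range is limited). The gripper opens to 95 mm and grips with 3 to 60 N. Pads are 20 mm wide; open, the fingers measure 119 mm over their backs; the gripper's body (75 mm by 180 mm) begins 59 mm behind the grasp point.
Start: joints at [1.201, 0.491, 1.559, -0, 1.092, -0.106], TCP at [162.951, 603.4, 231.661] pointing down, gripper open.
Joint ranges: [-3.1, 3.1], [-0.84, 2.19], [0.05, 2.79], [-1.13, 4.28], [0.06, 2.93], [-2.69, 2.69]. Speed limits (rad/s): [2.22, 2.22, 2.79, 3.14, 3.14, 3.14].

### API

Orientations are given as a 3x3 rotation matrix whose columns are the frame's x, y, z axes.
In Python, from rig import env gives the robot as it stands.
- The arm moves only by the tool carry_out, never from a script. Its argument "plan" is a list of rows, each a list of 7 numbers: the shift along the world's x, y, z scaled (see below), then the turn, a rotation vector about the world's x, y, z scaled (see below), then the opening, from 0 (shut) to 1 (fully open). In form: [[dx, dy, dz, wx, wy, wz, grip], ...]. A call has exactly 8 rows; each row is the pose to reach, as a shift and turn from the pose commanded when the call began, turning the shorter way round; what a row does not reach only later rows make up. The controller multiplies each number of a shift by 200 mm and each number of a turn by pi rad. A row lasts 1/10 s, in which the tool goes at most 50 mm and 8.59 degrees, less where a joint would pass 70% of its speed; a pose out of reach is approached as far as the arm can. A call with a number of a shift or a turn outside -1 to 1 is refused whole. A call with a gripper value outside its range is refused whole. The fingers move at their own pace and stop on an object; "squeeze" is the grip in N (left out, the last holds). Time passes only in rows, so rows that repeat a pose let the fingers close, or fill a call up. It gives the time, the measured TCP pose, the force and the opening at its end, in the units of the state.
- env.get_obs(): the state, without advancing time (a new reading comes with each control period).
- env.capture(name): name is "scene" or "top"; returns the picture (420x560x3 uint8, blue, green, red); there is no depth.
- env.get_calibration(name): a dict with "fovy" (degrees; the focal length in pixels is half the picture's height over the tangent of half this angle, whatever the lens; pixels are square), "cx", "cy" (the principal point, pixels), "distortion" ([k1, k2, p1, p2, k3] as OpenCV has them; the pictures are not rectified), "R" (3x3) and "t" (3): a world point X has camera coordinates R X + t. Camera axes: x right, y down, z forward; pixel columns grow to the right and rows downward; lengths in mm; the calibration is good to about 2 mm. A picture is of the moment at which its call begins. get_calibration takes no time and is no camera call.
- env.hand_in(): hands the job in, once; it reports no verdict.
The state is a dict: "time": time; "qpos": joint angles; "joint_vel": joint speeds; "joint_torque": joint torques, N m; "tool_pos": TCP position; "tool_rot": TCP orientation; "force": force on the tool from outside, world axes, zero at the start; "torque": the same for the moment, N m; "width": finger opening in mm.
Only numpy, scipy, OpenCV 4.12 (cv2) and the standard library are available. Lean on these libraries where they do the work, as an engineer would, in place of code of your own. Each camera call takes 0.05 s, during which the arm holds its last target. There are 200 camera calls.

### The job

Set up the banding wheel for glaze spraying: find, by trying them on, the one carrier whose holes drop over the wheel's two pins, seat it flat on the wheel head, and leave the carriers that do not fit lying flat on the bench, posts up. Then turn every beaker upside down over a post of the seated carrier, one to a post, with its rim down flat on the carrier. Leave the tool jar and the needle tool where they are.

Things in the scene. Friction and masses are not known exactly. Their poses are not given: they have to be found in the camera images.
- wheel: Banding wheel (potter's turntable), locked, does not turn: grey foot and flat aluminium head 200 mm across, top face 60 mm above the bench. Origin: centre of the foot's underside; z up; x along the line of its two brass pins, which points roughly to +y. A carrier that fits goes down flat on the head with its origin over the wheel's and its x along the wheel's x.
- wheel_top (a point): Centre of the wheel head's top face. The pins, 10 mm thick with tapered tips, stand 10 mm above it: one at x = -45 mm, the other screwed into one of three stations, x = +34, +48 or +62 mm (dark flush screws close the other two). Which one is not reported: look, or try the carriers. A carrier that does not fit stays propped up to 10 mm high on a pin.
- carrier_a: Carrier: plywood plate 240 x 64 x 12 mm, 0.22 kg, with three square posts (18 mm wide, 55 mm above its top face) at x = -90, 0, +90 mm on its centre line; the middle post is also the lifting grip. Origin: centre of its underside; x along it, z up. Two through holes of 13 mm on the centre line at x = -45 and x = +34 mm. Starts flat on the bench at the right, x pointing away from the robot.
- carrier_b: Carrier: plywood plate 240 x 64 x 12 mm, 0.22 kg, with three square posts (18 mm wide, 55 mm above its top face) at x = -90, 0, +90 mm on its centre line; the middle post is also the lifting grip. Origin: centre of its underside; x along it, z up. Two through holes of 13 mm on the centre line at x = -45 and x = +48 mm. Starts flat on the bench at the right, x pointing away from the robot.
- carrier_c: Carrier: plywood plate 240 x 64 x 12 mm, 0.22 kg, with three square posts (18 mm wide, 55 mm above its top face) at x = -90, 0, +90 mm on its centre line; the middle post is also the lifting grip. Origin: centre of its underside; x along it, z up. Two through holes of 13 mm on the centre line at x = -45 and x = +62 mm. Starts flat on the bench at the right, x pointing away from the robot.
- beaker_a: Square clay beaker, unglazed: 50 x 50 mm outside, 80 mm long, walls and bottom 5.5 mm, 0.16 kg. Origin: centre of the whole beaker; x points from its closed end to its open mouth. Starts lying on a side on the bench at the left (origin 25 mm up), mouth pointing sideways or towards the robot. Two or three beakers are there; a missing one reads None.
- beaker_a_mouth (a point): Centre of that beaker's open mouth, in the plane of its rim, 40 mm from the beaker's centre.
- beaker_b: Square clay beaker, unglazed: 50 x 50 mm outside, 80 mm long, walls and bottom 5.5 mm, 0.16 kg. Origin: centre of the whole beaker; x points from its closed end to its open mouth. Starts lying on a side on the bench at the left (origin 25 mm up), mouth pointing sideways or towards the robot. Two or three beakers are there; a missing one reads None.
- beaker_b_mouth (a point): Centre of that beaker's open mouth, in the plane of its rim, 40 mm from the beaker's centre.
- beaker_c: Square clay beaker, unglazed: 50 x 50 mm outside, 80 mm long, walls and bottom 5.5 mm, 0.16 kg. Origin: centre of the whole beaker; x points from its closed end to its open mouth. Starts lying on a side on the bench at the left (origin 25 mm up), mouth pointing sideways or towards the robot. Two or three beakers are there; a missing one reads None.
- beaker_c_mouth (a point): Centre of that beaker's open mouth, in the plane of its rim, 40 mm from the beaker's centre.
- tool_jar: Bystander: white jar of brushes and modelling tools, 84 mm across, 190 mm tall, standing beyond the carriers. Origin under its centre.
- needle_tool: Bystander: wooden-handled needle tool, 145 mm long, lying on the bench between robot and wheel. Origin under the middle of its handle.
There are look-alikes about, which are no part of the job. Leave any green look-alike of the carrier_c alone.

How it is judged:
By the outcome, as a careful person would: the job done as asked, in the order asked, and still so for the second after the job is handed in, with the robot touching nothing.
Of beaker_a, beaker_b, beaker_c only 2 to 3 are there at a start; the rules pass over those that are not, and their reading is None.
At some moment in a run one of beaker_a, beaker_b, beaker_c, carrier_a, carrier_b, carrier_c may be knocked a few centimetres aside while the robot is not near it.
It also fails if it takes over 210 s, if anything falls off the work surface, if the arm or the gripper's body presses on something with over 40 N, if the wrist force passes 120 N, or if a joint passes its speed limit or range.

## Working session

There is one attempt and no reset: what is moved stays moved. The work goes in short steps, Python scripts to look and compute and a tool call to move; the robot and the scene stay as the last step left them, time stands still between calls to the robot, and variables do not carry over. Pictures are saved under pics/ and viewed, about 12 in all and at most 16, crops included, and the job is handed in when it is done.

Besides the shell and the picture viewer there is one more tool, called after "Request:" as name([rows], argument=value, ...), one row to a line, values as JSON. carry_out: Moves the arm, as the interface text tells. Shifts and turns lie within -1 to 1; 1 stands for 200 mm of shift or pi rad of turn. Its arguments: {"type":"object","properties":{"plan":{"type":"array"},"squeeze":{"type":"number"}},"required":["plan"]}

```bash
mkdir -p pics; cat > h.py <<'E'
import numpy as np, cv2
from rig import env
def cal(n):
    c=env.get_calibration(n); f=210/np.tan(np.radians(c["fovy"])/2)
    return np.array([[f,0,c["cx"]],[0,f,c["cy"]],[0,0,1.]]),np.array(c["distortion"],float),np.array(c["R"]),np.array(c["t"],float).ravel()
def ray(n,px,z):
    K,d,R,t=cal(n); p=cv2.undistortPoints(np.array(px,float).reshape(-1,1,2),K,d).reshape(-1,2)
    D=np.c_[p,np.ones(len(p))]@R; C=-R.T@t
    return C+D*((z-C[2])/D[:,2])[:,None]
def proj(n,X):
    K,d,R,t=cal(n); return cv2.projectPoints(np.array(X,float).reshape(-1,1,3),cv2.Rodrigues(R)[0],t,K,d)[0].reshape(-1,2)
E
python3 - <<'E'
from h import *
for n in("scene","top"):
    cv2.imwrite(f"pics/{n}0.png",env.capture(n)); K,d,R,t=cal(n); print(n,K[0,0],d,-R.T@t); print(R.round(2))
o=env.get_obs();print(o["time"],o["tool_rot"],o["width"])
E
```

```text
scene 490.1297817264247 [-0.14043911  0.          0.          0.          0.        ] [1310.2428827   550.71179577 1272.28263782]
[[-0.59  0.81  0.  ]
 [ 0.62  0.45 -0.65]
 [-0.53 -0.38 -0.76]]
top 484.9613702976103 [-0.17673458  0.          0.          0.          0.        ] [ 277.49270208  -53.94050249 1395.01686991]
[[-0.01 -1.   -0.01]
 [-0.99  0.01 -0.15]
 [ 0.15  0.01 -0.99]]
0.1 [[-9.65413601e-01  2.60722986e-01 -3.21036319e-04]
 [ 2.60723174e-01  9.65413169e-01 -9.16105696e-04]
 [ 7.10828772e-05 -9.68122507e-04 -9.99999529e-01]] 94.91705143514437
```

View pics/scene0.png

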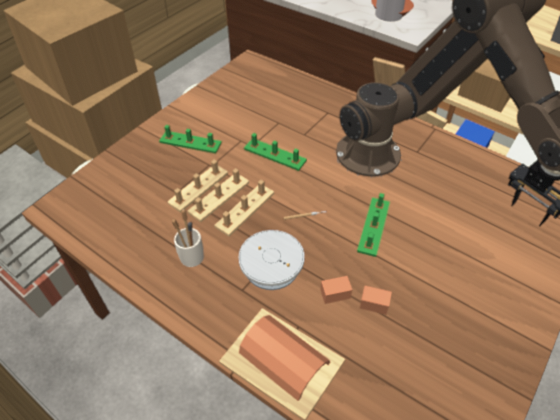

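View pics/top0.png

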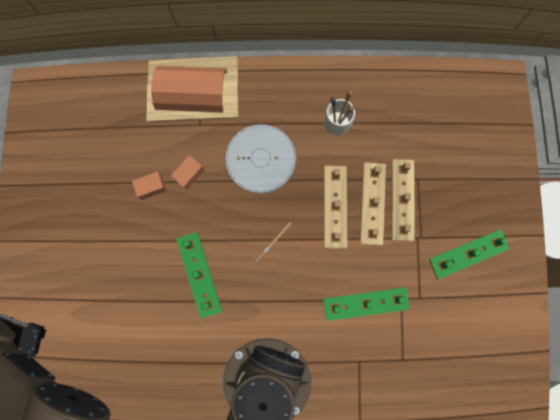

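```bash
python3 - <<'E'
from h import *
t=cv2.imread("pics/top0.png");s=cv2.imread("pics/scene0.png")
r=lambda i,x,y,w,h,W,H:cv2.resize(i[y:y+h,x:x+w],(W,H),interpolation=cv2.INTER_CUBIC)
a=np.hstack([r(t,220,120,80,80,300,300),r(t,315,150,110,104,400,300)[:, :400]])
b=np.hstack([r(s,235,225,80,60,300,225),r(t,125,145,90,51,400,225)])
cv2.imwrite("pics/z1.png",np.vstack([a,b]))
c=np.hstack([r(s,310,265,90,60,400,267),r(s,160,150,120,90,356,267)])
cv2.imwrite("pics/z2.png",c)
E
```

```text
(no output)
```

View pics/z1.png

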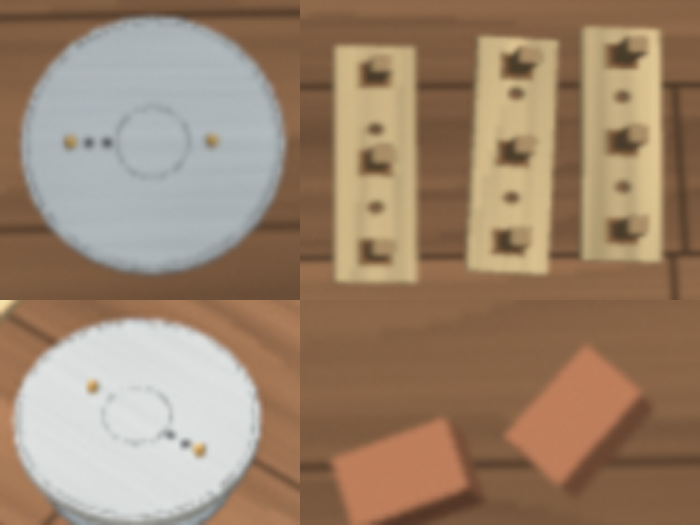

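View pics/z2.png

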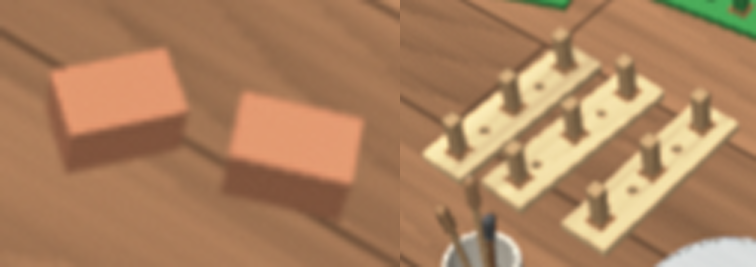

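The pictures show brass pins at top-view (238,158) and (276,157), with dark screws between them, so the second pin is at +62. By hole spacing (about 105 mm), the middle wooden carrier at (374,204) is carrier_c. There are two beakers, at (148,185) and (187,171). I'll measure them next and look closely at the mouths.

```bash
python3 - <<'E'
from h import *
t=cv2.imread("pics/top0.png");s=cv2.imread("pics/scene0.png")
h=cv2.cvtColor(t,cv2.COLOR_BGR2HSV)
def cents(m,x0,y0,x1,y1,amin):
    q=np.zeros_like(m);q[y0:y1,x0:x1]=m[y0:y1,x0:x1]
    return [c for c in cv2.findContours(q,cv2.RETR_EXTERNAL,cv2.CHAIN_APPROX_NONE)[0] if cv2.contourArea(c)>amin]
print("hsv plate",h[180,366],"beaker",h[171,187],"pin",h[157,276],h[158,239],"wood",h[100,300],"post",h[172,378])
# pins
m=cv2.inRange(h[:,:,0],10,30)&cv2.inRange(h[:,:,1],70,255)
for c in cents(m,230,150,285,166,1):
    u=cv2.moments(c);p=[u["m10"]/u["m00"],u["m01"]/u["m00"]];print("pin",p,ray("top",p,68)[0])
# carriers
m=cv2.inRange(h,(14,40,150),(32,150,255));
for c in cents(m,310,145,430,260,500):
    b=cv2.boxPoints(cv2.minAreaRect(c)); w=ray("top",b,12)
    e1,e2=w[1]-w[0],w[2]-w[1]; e=e1 if np.linalg.norm(e1)>np.linalg.norm(e2) else e2; e=e*np.sign(e[0])
    print("car",b.mean(0),w.mean(0),np.linalg.norm(e1),np.linalg.norm(e2),"yaw",np.degrees(np.arctan2(e[1],e[0])))
# beakers: bright top face
m=cv2.inRange(h,(0,100,150),(14,255,255))
for c in cents(m,125,150,215,210,100):
    b=cv2.boxPoints(cv2.minAreaRect(c)); w=ray("top",b,50)
    e1,e2=w[1]-w[0],w[2]-w[1]; e=e1 if np.linalg.norm(e1)>np.linalg.norm(e2) else e2
    print("bk",b.mean(0),w.mean(0),np.linalg.norm(e1),np.linalg.norm(e2),"yaw",np.degrees(np.arctan2(e[1],e[0])))
g=lambda i:np.clip((i/255.)**.5*255,0,255).astype(np.uint8)
r=lambda i,x,y:cv2.resize(g(i)[y:y+40,x:x+40],(390,390),interpolation=cv2.INTER_LINEAR)
a=np.hstack([cv2.resize(r(t,128,165),(390,290)),cv2.resize(r(t,167,152),(390,290))]);b=np.hstack([cv2.resize(r(s,357,280),(390,290)),cv2.resize(r(s,317,270),(390,290))])
cv2.imwrite("pics/z3.png",np.vstack([a,b]))
E
```

```text
hsv plate [ 20  87 205] beaker [ 11 131 189] pin [ 19 120 162] [ 19  93 161] wood [ 14 123 129] post [ 18 107 100]
pin [276.0, 157.0] [630.78612524 -33.99183689  68.        ]
car [336.5 206.5] [ 497.7101636  -206.95715839   12.        ] 73.6829170912208 243.7449374320137 yaw -1.9090236024193012
car [373.03442 203.57204] [ 505.05194051 -314.15811109   12.        ] 245.17616637461714 69.64012602518876 yaw -3.1759300557438355
car [403.5 200. ] [ 514.55781951 -405.0097349    12.        ] 63.733842198780835 244.30550287948202 yaw -3.1988116834672535
bk [146.87195 183.65244] [563.73918402 338.88144093  50.        ] 82.56814455231542 50.69724297753926 yaw -70.70661287341741
bk [185.8931  170.18275] [601.26882388 225.3152602   50.        ] 82.99140017189173 52.080265393506764 yaw -40.90921951927711
```

View pics/z3.png

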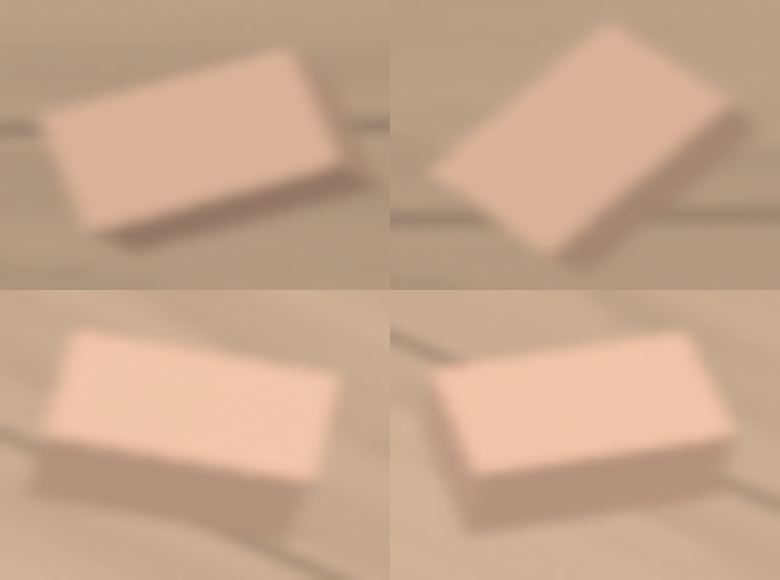

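Each beaker shows only a solid closed end: A's right end in the top view and B's left end in the scene view. So both mouths point the other way, A at yaw about 109° and B at about 139°. I'll set out towards carrier_c.

Request:
carry_out([
  [0.2,-0.2,0,0,0,-0.04,0.5],
  [0.4,-0.4,0,0,0,-0.08,0.5],
  [0.6,-0.6,0,0,0,-0.12,0.5],
  [0.8,-0.8,0,0,0,-0.16,0.5],
  [1,-1,0,0,0,-0.2,0.5],
  [1,-1,0,0,0,-0.217,0.5],
  [1,-1,0,0,0,-0.217,0.5],
  [1,-1,0,0,0,-0.217,0.5],
], squeeze=20)

```text
time: 0.9
tool_pos: [363.2, 403.0, 231.5]
tool_rot: [[-0.585, 0.811, -0.0], [0.811, 0.585, -0.0], [0.0, -0.0, -1.0]]
force: [-0.0, -1.1, 0.6]
width: 47.6
```

Request:
carry_out([
  [0.2,-0.2,0,0,0,-0.04,0.5],
  [0.4,-0.4,0,0,0,-0.08,0.5],
  [0.6,-0.6,0,0,0,-0.12,0.5],
  [0.8,-0.8,0,0,0,-0.16,0.5],
  [1,-1,0,0,0,-0.2,0.5],
  [1,-1,0,0,0,-0.217,0.5],
  [1,-1,0,0,0,-0.217,0.5],
  [1,-1,0,0,0,-0.217,0.5],
])

```text
time: 1.7
tool_pos: [562.5, 204.2, 231.2]
tool_rot: [[0.055, 0.998, -0.001], [0.998, -0.055, 0.0], [-0.0, -0.001, -1.0]]
force: [-0.1, -0.3, -0.4]
width: 47.8
```

```bash
python3 - <<'E'
from h import *
t=env.capture("top");s=env.capture("scene");cv2.imwrite("pics/t1.png",t);cv2.imwrite("pics/s1.png",s)
t=cv2.imread("pics/top0.png");s=cv2.imread("pics/scene0.png")
def pins(n,im,box):
    x0,y0,x1,y1=box; c=im[y0:y1,x0:x1].astype(float); w=np.clip(c[:,:,2]-c[:,:,0]-25,0,None)  # warmth
    k,l,st,ce=cv2.connectedComponentsWithStats((w>0).astype(np.uint8))
    for i in range(1,k):
        ys,xs=np.where(l==i); p=np.array([np.average(xs,weights=w[ys,xs])+x0,np.average(ys,weights=w[ys,xs])+y0]); print(n,len(xs),p.round(1),ray(n,p,67)[0].round(1))
pins("top",t,(230,148,290,168)); pins("scene",s,(250,238,300,275))
# posts: dark tops? use holes+posts dark via scene; wheel disc
h=cv2.cvtColor(t,cv2.COLOR_BGR2HSV)
m=cv2.inRange(h,(80,0,120),(130,90,255));m[:,:200]=0;m[:,310:]=0;m[:100]=0;m[210:]=0
m=cv2.morphologyEx(m,cv2.MORPH_CLOSE,np.ones((7,7)))
c=max(cv2.findContours(m,0,1)[0],key=cv2.contourArea);e=cv2.fitEllipse(c);print("wheel",e,ray("top",e[0],60)[0])
# carrier c projection of pose guess to check posts in both views
for y in(-3.2,):
  a=np.radians(y);d=np.array([np.cos(a),np.sin(a)])
  for k in(-90,0,90):
    P=[505+k*d[0],-314+k*d[1],67];print(k,proj("top",P)[0].round(1),proj("scene",P)[0].round(1))
o=env.get_obs();print(o["time"],o["tool_pos"],o["width"],o["force"])
r=lambda i,x,y,w,h:cv2.resize(i[y:y+h,x:x+w],(400,400),interpolation=cv2.INTER_CUBIC)
cv2.imwrite("pics/z4.png",np.hstack([r(t,330,155,90,90),r(s,170,150,90,90)]))
E
```

```text
top 9 [238.3 157.2] [632.   72.6  67. ]
top 8 [276.1 156.8] [631.6 -34.3  67. ]
scene 14 [298.1 239.1] [537.6  46.4  67. ]
scene 12 [259.  247.4] [633.9 -31.8  67. ]
scene 13 [287.5 264.3] [633.5  74.8  67. ]
scene 4 [298.8 273.6] [641.  120.7  67. ]
wheel ((260.14886474609375, 158.32577514648438), (66.15412902832031, 67.53581237792969), 80.41695404052734) [629.68699009  11.16335316  60.        ]
-90 [376.2 231.8] [234.8 169.3]
0 [376.7 199.8] [216.9 183.6]
90 [377.  168.4] [198.1 198.8]
1.8 [561.93692785 204.91502657 231.53610247] 47.368282369152745 [ 0.23764062 -0.28967314  0.36924821]
```

View pics/z4.png

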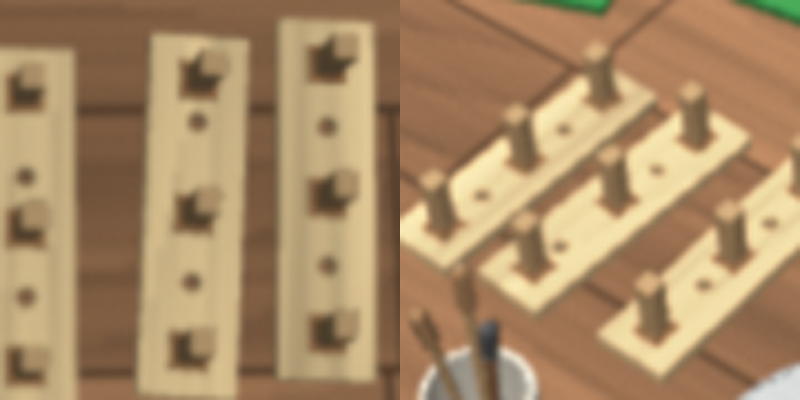

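Request:
carry_out([
  [0,-0.25,0,0,0,0,0.5],
  [0,-0.5,0,0,0,0,0.5],
  [0,-0.75,0,0,0,0,0.5],
  [0,-1,0,0,0,0,0.5],
  [-0.035,-1,0,0,0,0,0.5],
  [-0.07,-1,0,0,0,0,0.5],
  [-0.145,-1,0,0,0,0,0.5],
  [-0.145,-1,0,0,0,0,0.5],
])

```text
time: 2.6
tool_pos: [532.4, 5.5, 231.9]
tool_rot: [[0.054, 0.999, -0.0], [0.999, -0.054, 0.0], [0.0, -0.0, -1.0]]
force: [-0.2, -0.7, 0.1]
width: 47.5
```

Request:
carry_out([
  [0,-0.25,0,0,0,0,0.5],
  [0,-0.5,0,0,0,0,0.5],
  [0,-0.75,0,0,0,0,0.5],
  [-0.05,-1,0,0,0,0,0.5],
  [-0.145,-1,0,0,0,0,0.5],
  [-0.145,-1,0,0,0,0,0.5],
  [-0.145,-1,0,0,0,0,0.5],
  [-0.145,-1,0,0,0,0,0.5],
])

```text
time: 3.4
tool_pos: [506.0, -195.4, 231.9]
tool_rot: [[0.054, 0.999, 0.001], [0.999, -0.054, -0.0], [-0.0, 0.001, -1.0]]
force: [0.4, 0.4, -0.5]
width: 47.7
```

Request:
carry_out([
  [0,-0.25,0,0,0,0,0.5],
  [0,-0.5,-0.1,0,0,0,0.5],
  [0,-0.585,-0.3,0,0,0,0.5],
  [0,-0.585,-0.5,0,0,0,0.5],
  [0,-0.585,-0.55,0,0,0,0.5],
  [0,-0.585,-0.55,0,0,0,0.5],
  [0,-0.585,-0.55,0,0,0,0.5],
  [0,-0.585,-0.55,0,0,0,0.5],
])

```text
time: 4.2
tool_pos: [506.0, -313.5, 123.7]
tool_rot: [[0.055, 0.998, 0.003], [0.998, -0.055, -0.002], [-0.002, 0.003, -1.0]]
force: [0.0, -0.2, -0.4]
width: 48.1
```

```bash
python3 - <<'E'
from h import *
t=env.capture("top");s=env.capture("scene")
p=env.get_obs()["tool_pos"];print(p, proj("scene",[p[0],p[1],p[2]-17]),proj("top",[p[0],p[1],p[2]-17]),proj("scene",[505,-314,67]))
print(ray("top",[[374.6,182.5],[373.2,218.5]],12))
r=lambda i,x,y,w,h:cv2.resize(i[y:y+h,x:x+w],(400,400),interpolation=cv2.INTER_CUBIC)
cv2.imwrite("pics/z5.png",np.hstack([r(t,330,155,90,90),r(s,170,140,90,90)]))
E
```

```text
[ 505.62446778 -313.59775186  123.3381794 ] [[215.69737183 175.67367785]] [[379.19887886 197.07019481]] [[216.91857752 183.64334014]]
[[ 565.79116238 -320.9397857    12.        ]
 [ 459.60651488 -312.33610918   12.        ]]
```

View pics/z5.png

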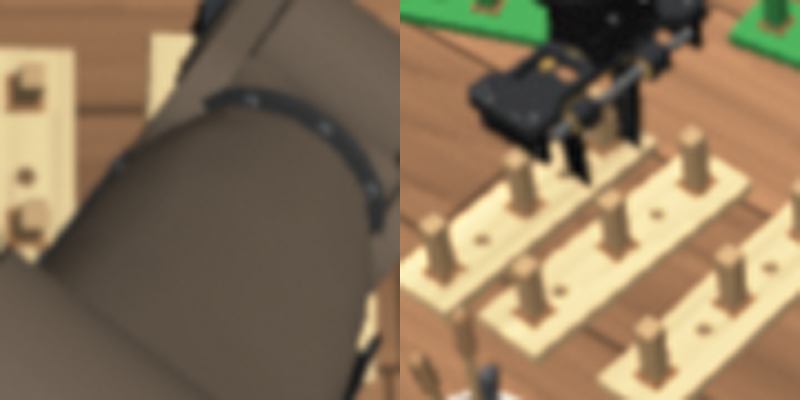

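Request:
carry_out([
  [0,-0.006,-0.1,0,0,-0.005,0.5],
  [0,-0.006,-0.2,0,0,-0.007,0.5],
  [0,-0.006,-0.3,0,0,-0.007,0.5],
  [0,-0.006,-0.36,0,0,-0.007,0.5],
  [0,-0.006,-0.41,0,0,-0.007,0.5],
  [0,-0.006,-0.41,0,0,-0.007,0.5],
  [0,-0.006,-0.41,0,0,-0.007,0],
  [0,-0.006,-0.41,0,0,-0.007,0],
], squeeze=25)

```text
time: 5.1
tool_pos: [505.3, -315.0, 40.5]
tool_rot: [[0.078, 0.997, 0.001], [0.997, -0.078, -0.001], [-0.001, 0.001, -1.0]]
force: [-0.1, 0.7, -0.6]
width: 36.9
```

Request:
carry_out([
  [0,0,0,0,0,0,0],
  [0,0,0,0,0,0,0],
  [0,0,0.1,0,0,0,0],
  [0,0,0.25,0,0,0,0],
  [0,0,0.45,0,0,0,0],
  [0,0,0.6,0,0,0,0],
  [0,0,0.7,0,0,0,0],
  [0,0,0.7,0,0,0,0],
])

```text
time: 5.9
tool_pos: [505.7, -315.3, 182.3]
tool_rot: [[0.078, 0.997, 0.004], [0.997, -0.078, -0.003], [-0.003, 0.004, -1.0]]
force: [0.7, -1.1, -2.5]
width: 18.3
```

Request:
carry_out([
  [0.04,0.1,0,0,0,0.045,0],
  [0.09,0.25,0,0,0,0.09,0],
  [0.16,0.4,0,0,0,0.135,0],
  [0.22,0.55,0,0,0,0.18,0],
  [0.28,0.7,0,0,0,0.225,0],
  [0.32,0.815,0,0,0,0.26,0],
  [0.32,0.815,0,0,0,0.26,0],
  [0.32,0.815,0,0,0,0.26,0],
])

```text
time: 6.7
tool_pos: [568.6, -151.4, 178.4]
tool_rot: [[-0.673, 0.74, -0.002], [0.74, 0.673, 0.001], [0.001, -0.001, -1.0]]
force: [0.4, 0.5, -2.5]
width: 17.9
```

Request:
carry_out([
  [0.04,0.1,0,0,0,0.045,0],
  [0.09,0.25,0,0,0,0.09,0],
  [0.16,0.4,0,0,0,0.135,0],
  [0.22,0.55,0,0,0,0.18,0],
  [0.28,0.7,0,0,0,0.225,0],
  [0.32,0.82,0,0,0,0.265,0],
  [0.32,0.82,0,0,0,0.265,0],
  [0.32,0.82,0,0,0,0.265,0],
])

```text
time: 7.5
tool_pos: [632.6, 11.4, 178.9]
tool_rot: [[-1.0, 0.003, -0.001], [0.003, 1.0, -0.0], [0.001, -0.0, -1.0]]
force: [-0.3, -0.8, -2.3]
width: 18.1
```

```bash
python3 - <<'E'
from h import *
t=env.capture("top");s=env.capture("scene");cv2.imwrite("pics/s6.png",s);cv2.imwrite("pics/t6.png",t)
o=env.get_obs();p=o["tool_pos"];print(o["time"],p,o["tool_rot"][:,1])
# expected hole centres on plate top (bottom at tcp-40): z=p2-28
for X in([p[0],p[1]-45,p[2]-28],[p[0],p[1]+62,p[2]-28],[p[0],p[1]-90,p[2]+27],[p[0],p[1]+90,p[2]+27],[p[0]+32,p[1]+120,p[2]-28],[p[0]+32,p[1]-120,p[2]-28],[p[0]-32,p[1]+120,p[2]-28]):print(proj("scene",X)[0].round(1),proj("top",X)[0].round(1))
r=lambda i,x,y,w,h,W,H:cv2.resize(i[y:y+h,x:x+w],(W,H),interpolation=cv2.INTER_CUBIC)
cv2.imwrite("pics/z6.png",np.hstack([r(t,190,90,120,120,400,400),r(s,200,160,120,120,400,400)]))
E
```

```text
7.6 [632.60613223  10.80333664 179.23754142] [ 3.43609411e-03  9.99994095e-01 -5.68554330e-05]
[257.6 229.6] [275.5 148.3]
[287.3 246.9] [235.3 148.9]
[244.4 210.5] [292.8 142.1]
[295.8 239.8] [222.2 143.2]
[297.6 264.4] [213.8 137.8]
[230.9 224.8] [303.5 136.4]
[310.6 249.2] [213.4 160.9]
```

View pics/z6.png

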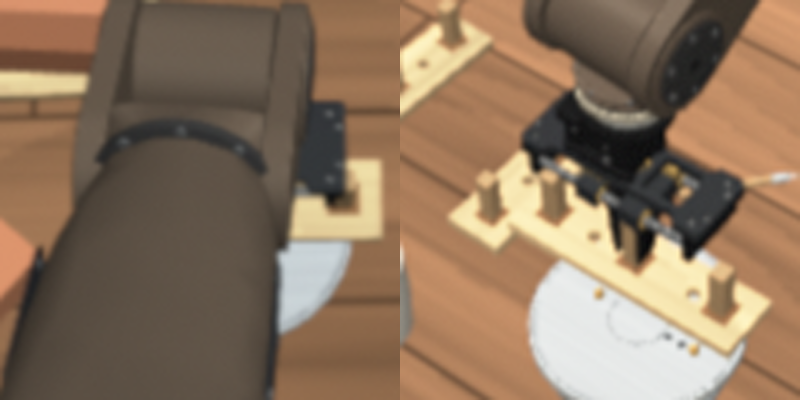

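The scene view shows the carrier held over the wheel, with holes near (258.5,230.8) and (287.6,248.5). These sit within about 1.5 px of where they should be. I'll go down to just above the pins and measure again.

Request:
carry_out([
  [0,0.005,-0.1,0,0,0,0],
  [0,0.005,-0.2,0,0,0,0],
  [0,0.005,-0.28,0,0,0,0],
  [0,0.005,-0.31,0,0,0,0],
  [0,0.005,-0.31,0,0,0,0],
  [0,0.005,-0.31,0,0,0,0],
  [0,0.005,-0.31,0,0,0,0],
  [0,0.005,-0.31,0,0,0,0],
])

```text
time: 8.4
tool_pos: [633.2, 13.1, 118.4]
tool_rot: [[-1.0, 0.0, 0.001], [0.0, 1.0, -0.0], [-0.001, -0.0, -1.0]]
force: [-0.5, 0.0, -2.0]
width: 18.1
```

```bash
python3 - <<'E'
from h import *
s=env.capture("scene");cv2.imwrite("pics/s7.png",s)
o=env.get_obs();p=o["tool_pos"];print(o["time"],p,o["tool_rot"][:,1],o["force"])
zt=p[2]-28
h=cv2.cvtColor(s,cv2.COLOR_BGR2GRAY).astype(float)
for k in(-45,62):
    q=proj("scene",[p[0],p[1]+k,zt])[0]; x,y=q.round().astype(int); w=h[y-6:y+7,x-7:x+8]; 
    d=np.clip(np.median(w)-25-w,0,None); yy,xx=np.mgrid[y-6:y+7,x-7:x+8]
    c=np.array([(d*xx).sum(),(d*yy).sum()])/d.sum(); print(k,q,c,ray("scene",c,zt)[0])
# plate near-edge corners: mask
r=lambda i,x,y,w,h,W,H:cv2.resize(i[y:y+h,x:x+w],(W,H),interpolation=cv2.INTER_CUBIC)
cv2.imwrite("pics/z7.png",r(s,220,190,100,100,600,600))
E
```

```text
8.45 [633.14150626  13.17399952 118.28601696] [-3.39135862e-05  9.99999999e-01 -9.62428473e-06] [ 0.39095244  0.81308671 -2.66621357]
-45 [258.91026591 242.68788096] [264.89251101 241.2246696 ] [618.14395225 -20.57084708  90.28601696]
62 [287.76189944 259.79345583] [293.45808824 261.75330882] [629.05629787  92.74053182  90.28601696]
```

View pics/z7.png

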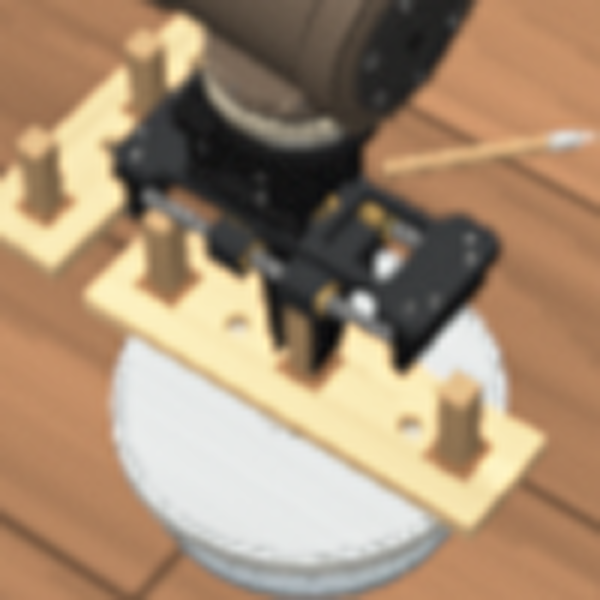

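Request:
carry_out([
  [0,0,-0.01,0,0,0,0],
  [0,0,-0.02,0,0,0,0],
  [0,0,-0.03,0,0,0,0],
  [0,0,-0.04,0,0,0,0],
  [0,0,-0.05,0,0,0,0],
  [0,0,-0.06,0,0,0,0],
  [0,0,-0.06,0,0,0,0],
  [0,0,-0.06,0,0,0,0],
])

```text
time: 9.25
tool_pos: [633.0, 13.2, 105.6]
tool_rot: [[-1.0, -0.0, -0.0], [-0.0, 1.0, 0.0], [0.0, 0.0, -1.0]]
force: [0.6, -0.7, -2.0]
width: 17.7
```

```bash
python3 - <<'E'
from h import *
o=env.get_obs();p=o["tool_pos"];print(o["time"],p,o["force"],o["torque"])
for X in([p[0]+32,p[1]+120,p[2]-28],[p[0]+32,p[1]-120,p[2]-28],[p[0]-32,p[1]+120,p[2]-28]):print(proj("scene",X)[0])
E
```

```text
9.25 [632.96893128  13.19036988 105.59521111] [ 0.63027647 -0.73029978 -1.99033916] [0.05126388 0.03018981 0.03082364]
[297.68381491 279.36902584]
[233.36227123 240.39940079]
[310.11103471 264.46765695]
```

No contact, and the underside is at about 65 mm, below the pin tips, so the pins have entered the holes. I'll lower it onto the head.

Request:
carry_out([
  [0,0,-0.01,0,0,0,0],
  [0,0,-0.02,0,0,0,0],
  [0,0,-0.025,0,0,0,0],
  [0,0,-0.028,0,0,0,0],
  [0,0,-0.028,0,0,0,0],
  [0,0,-0.028,0,0,0,0],
  [0,0,-0.028,0,0,0,0],
  [0,0,-0.028,0,0,0,0],
])

```text
time: 10.05
tool_pos: [633.5, 13.2, 104.3]
tool_rot: [[-1.0, -0.0, 0.004], [-0.0, 1.0, -0.0], [-0.004, -0.0, -1.0]]
force: [-12.1, 0.2, 35.2]
width: 18.0
```

Request:
carry_out([
  [0,0,0.018,0,0,0,0],
  [-0.006,0,0.022,0,0,0,0],
  [-0.01,0,0.022,0,0,0,0],
  [-0.01,0,0.015,0,0,0,0],
  [-0.01,0,0.008,0,0,0,0],
  [-0.01,0,0.003,0,0,0,0],
  [-0.01,0,0.003,0,0,0,0],
  [-0.01,0,0.003,0,0,0,0],
])

```text
time: 10.85
tool_pos: [632.6, 12.9, 104.2]
tool_rot: [[-1.0, -0.0, 0.006], [-0.0, 1.0, -0.001], [-0.006, -0.001, -1.0]]
force: [-3.8, -0.5, 30.3]
width: 18.0
```

Request:
carry_out([
  [0,0,0,0,0,0,0],
  [-0.0,0,0,0,0,0,0],
  [0,0,0,0,0,0,0],
  [0,0,0,0,0,0,0],
  [0,0,0,0,0,0,0],
  [0,0,0,0,0,0,0],
  [0,0,0,0,0,0,0],
  [0,0,0,0,0,0,0],
])

```text
time: 11.65
tool_pos: [632.6, 12.9, 104.1]
tool_rot: [[-1.0, -0.0, 0.006], [-0.0, 1.0, -0.001], [-0.006, -0.001, -1.0]]
force: [-4.0, -2.2, 31.1]
width: 17.9
```

```bash
python3 - <<'E'
from h import *
o=env.get_obs();p=o["tool_pos"];print(o["time"],p,o["force"],o["torque"],o["tool_rot"])
s=env.capture("scene");t=env.capture("top");cv2.imwrite("pics/s8.png",s)
for X in([p[0]+32,p[1]+120,72],[p[0]+32,p[1]-120,72],[p[0]-32,p[1]+120,72]):print(proj("scene",X)[0])
r=lambda i,x,y,w,h,W,H:cv2.resize(i[y:y+h,x:x+w],(W,H),interpolation=cv2.INTER_CUBIC)
cv2.imwrite("pics/z8.png",r(s,220,200,100,100,600,600))
E
```

```text
11.65 [632.60932471  12.89923753 104.13951662] [-3.99947361 -2.23128344 31.09148573] [-0.06098684  0.84421895  0.02292568] [[-9.99983874e-01 -6.25964251e-05  5.67867758e-03]
 [-6.57453800e-05  9.99999844e-01 -5.54337593e-04]
 [-5.67864199e-03 -5.54702000e-04 -9.99983723e-01]]
[297.62914729 280.28551206]
[233.5078579  241.38302863]
[310.01800472 265.41234761]
```

View pics/z8.png

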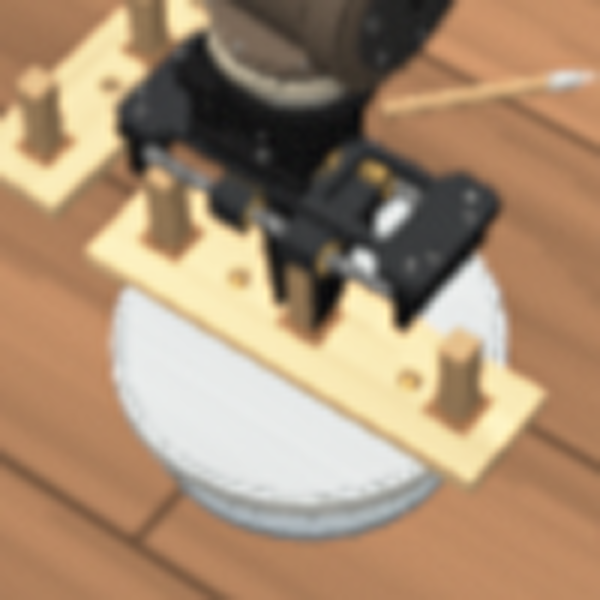

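Brass shows in both holes. The torque puts the contact at the plate's -x edge, so the plate is only rolled slightly in the grip. I'll ease up, release it so it drops flat, then look.

Request:
carry_out([
  [0,0,0.01,0,0,0,0],
  [0,0,0.017,0,0,0,0],
  [0,0,0.017,0,0,0,0],
  [0,0,0.017,0,0,0,0.5],
  [0,0,0.017,0,0,0,0.5],
  [0,0,0.017,0,0,0,0.5],
  [0,0,0.017,0,0,0,0.5],
  [0,0,0.017,0,0,0,0.5],
])

```text
time: 12.55
tool_pos: [630.8, 13.2, 103.9]
tool_rot: [[-1.0, -0.0, -0.0], [-0.0, 1.0, 0.0], [0.0, 0.0, -1.0]]
force: [1.0, -0.7, -0.1]
width: 46.7
```

Request:
carry_out([
  [0,0,0.1,0,0,0,0.5],
  [0,0,0.3,0,0,0,0.5],
  [0,0,0.5,0,0,0,0.5],
  [0,0,0.7,0,0,0,0.5],
  [-0.1,0.2,0.9,0,0,0,0.5],
  [-0.2,0.4,0.9,0,0,0,0.5],
  [-0.25,0.6,0.9,0,0,0,0.5],
  [-0.3,0.8,0.9,0,0,0,0.5],
])

```text
time: 13.35
tool_pos: [570.0, 174.7, 284.9]
tool_rot: [[-1.0, 0.0, 0.001], [0.0, 1.0, 0.0], [-0.001, 0.0, -1.0]]
force: [0.0, 0.3, 0.6]
width: 47.6
```

Request:
carry_out([
  [0,0.2,0,0,0,0,0.9],
  [0,0.4,0,0,0,0,0.9],
  [0,0.6,0,0,0,0,0.9],
  [0,0.7,0,0,0,0,0.9],
  [0,0.7,0,0,0,0,0.9],
  [0,0.7,0,0,0,0,0.9],
  [0,0.7,0,0,0,0,0.9],
  [0,0.7,0,0,0,0,0.9],
])

```text
time: 14.15
tool_pos: [571.2, 311.9, 284.2]
tool_rot: [[-1.0, 0.001, 0.0], [0.001, 1.0, 0.0], [-0.0, 0.0, -1.0]]
force: [-0.3, 0.5, -0.1]
width: 85.5
```

```bash
python3 - <<'E'
from h import *
s=env.capture("scene");t=env.capture("top");cv2.imwrite("pics/s9.png",s);cv2.imwrite("pics/t9.png",t)
o=env.get_obs();print(o["time"],o["tool_pos"])
for z in(72,82):
  for X in([633+32,13+120,z],[633+32,13-120,z],[633-32,13-120,z]):print(z,proj("scene",X)[0].round(1),proj("top",X)[0].round(1))
print([ [proj("scene",[633,13+k,127])[0].round(1),proj("top",[633,13+k,127])[0].round(1)] for k in(-90,0,90)])
h=cv2.cvtColor(t,cv2.COLOR_BGR2HSV)
m=cv2.inRange(h,(0,100,150),(14,255,255));m[:150]=0;m[215:]=0;m[:,:120]=0;m[:,215:]=0
for c in cv2.findContours(m,0,1)[0]:
    if cv2.contourArea(c)>60:
        b=cv2.boxPoints(cv2.minAreaRect(c)); w=ray("top",b,50);print("bk",cv2.contourArea(c),b.mean(0),w.mean(0))
r=lambda i,x,y,w,h,W,H:cv2.resize(i[y:y+h,x:x+w],(W,H),interpolation=cv2.INTER_CUBIC)
cv2.imwrite("pics/z9.png",np.hstack([r(t,125,110,180,135,400,300),r(s,220,200,160,120,400,300)]))
E
```

```text
14.25 [571.2062182  312.26814784 284.25958848]
72 [297.6 280.4] [217.  145.9]
72 [233.5 241.5] [301.7 144.6]
72 [246.5 228.3] [302.1 166.6]
82 [297.7 278.5] [216.5 144.9]
82 [233.2 239.5] [301.8 143.6]
82 [246.3 226.3] [302.3 165.7]
[[array([246.5, 228.2]), array([291.5, 150.4])], [array([270.6, 242.3]), array([258.2, 150.8])], [array([295.8, 257.1]), array([225.1, 151.4])]]
bk 375.5 [149.35825 182.63145] [566.61298366 331.58353004  50.        ]
bk 547.0 [187.5 163. ] [622.66227192 221.30534244  50.        ]
```

View pics/z9.png

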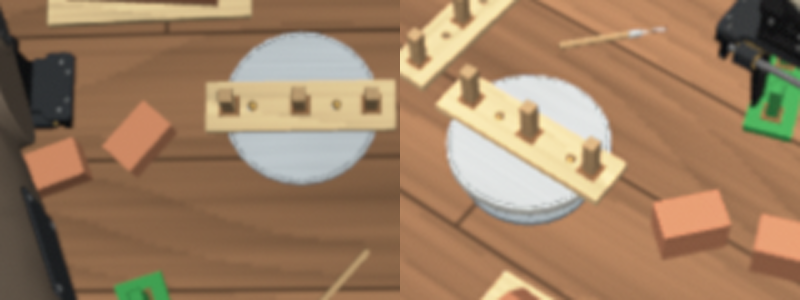

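The carrier lies flat on the head, on both pins, with its corners within a pixel or two of the z=72 prediction. Next I'll plan the beaker grasps: pick tilted 50° towards the mouth, place with the tool pointing 40° from the horizontal... then check wrist angles.

```bash
cat > plan.py <<'E'
from h import *
from scipy.spatial.transform import Rotation as Ro
th=np.radians(50)
dn=np.array([0,0,-1.])
def pick(yaw,s,th=th):
    m=np.array([np.cos(np.radians(yaw)),np.sin(np.radians(yaw)),0]); z=np.cos(th)*dn+np.sin(th)*m; y=s*np.cross([0,0,1],m); return np.c_[np.cross(y,z),y,z]
def place(az,s,th=th):   # az: heading of the tool's horizontal part
    a=np.array([np.cos(np.radians(az)),np.sin(np.radians(az)),0]); z=np.cos(th)*a+np.sin(th)*dn; y=s*np.cross([0,0,1],-a); return np.c_[np.cross(y,z),y,z]
def wrist(R,j1,beta):
    W=(Ro.from_euler('z',j1,degrees=True)*Ro.from_euler('y',beta,degrees=True)).inv()*Ro.from_matrix(R)
    return W.as_euler('ZYZ',degrees=True).round()
def rv(R1,R0): return (Ro.from_matrix(R1)*Ro.from_matrix(R0).inv()).as_rotvec()/np.pi
E
python3 - <<'E'
from plan import *
R0=env.get_obs()["tool_rot"]
for nm,yaw,c,py in(("B",139.1,(601,225),-77),("A",109.3,(564,339),103)):
  for s in(1,-1):
    Rp=pick(yaw,s);Rl=place(np.degrees(np.arctan2(py,633)),s)
    print(nm,s,"pick",wrist(Rp,np.degrees(np.arctan2(c[1],c[0])),115),"place",wrist(Rl,np.degrees(np.arctan2(py,633)),105),"rv",rv(Rp,R0).round(3),np.linalg.norm(rv(Rp,R0))*180,"rv pl",rv(Rl,Rp).round(3),np.linalg.norm(rv(Rl,Rp))*180, "tcp",np.r_[c,27]+2*Rp[:,2], Rp[:,2].round(3))
# refine beakers from scene picture
s=cv2.imread("pics/s9.png");h=cv2.cvtColor(s,cv2.COLOR_BGR2HSV)
m=cv2.inRange(h,(3,80,190),(14,170,255));m[:270]=0;m[330:]=0;m[:,:310]=0;m[:,410:]=0
for c in cv2.findContours(m,0,1)[0]:
    if cv2.contourArea(c)>100:
        M=cv2.moments(c);q=[M["m10"]/M["m00"],M["m01"]/M["m00"]];print(cv2.contourArea(c),q,ray("scene",q,50)[0]);b=ray("scene",cv2.approxPolyDP(c,4,True).reshape(-1,2),50);print(b.round(0))
E
```

```text
B 1 pick [  42.   93. -127.] place [  0.  35. 180.] rv [ 0.332 -0.124  0.712] 143.13034238890546 rv pl [-0.205 -0.463  0.148] 94.89372440708979 tcp [599.8419653  226.00312112  25.71442478] [-0.579  0.502 -0.643]
B -1 pick [42. 93. 53.] place [ 0. 35. -0.] rv [ 0.099  0.266 -0.212] 63.723581729054345 rv pl [-0.205 -0.463  0.148] 94.89372440708979 tcp [599.8419653  226.00312112  25.71442478] [-0.579  0.502 -0.643]
A 1 pick [  55.   66. -103.] place [  0.  35. 180.] rv [ 0.262 -0.186  0.563] 116.79795573810469 rv pl [-0.273 -0.46   0.343] 114.3731486556569 tcp [563.49362257 340.44598695  25.71442478] [-0.253  0.723 -0.643]
A -1 pick [55. 66. 77.] place [-0. 35. -0.] rv [ 0.171  0.241 -0.366] 84.6274782049193 rv pl [-0.273 -0.46   0.343] 114.3731486556569 tcp [563.49362257 340.44598695  25.71442478] [-0.253  0.723 -0.643]
398.0 [376.3295644891122, 295.2654941373534] [562.29014147 339.61671046  50.        ]
[[556. 294.  50.]
 [597. 312.  50.]
 [569. 385.  50.]
 [526. 365.  50.]]
377.0 [336.2453580901857, 284.94827586206895] [600.05112414 226.20793006  50.        ]
[[555. 236.  50.]
 [615. 182.  50.]
 [645. 216.  50.]
 [587. 269.  50.]]
```

```bash
python3 - <<'E'
from plan import *
o=env.get_obs();R0=o["tool_rot"]
Rp=pick(110,-1);t=np.r_[563,339.5,27]+2*Rp[:,2]
print(o["tool_pos"],(rv(Rp,R0)/2).round(4),"tcp",t,"pre",t-100*Rp[:,2],"z",Rp[:,2])
print(((t-100*Rp[:,2]-o["tool_pos"])/200).round(3),(Rp[:,2]/2).round(3))
E
```

```text
[571.2062182  312.26814784 284.25958848] [ 0.0846  0.1207 -0.1812] tcp [562.47599474 340.93969262  25.71442478] pre [588.67625776 268.95506158  89.99318575] z [-0.26200263  0.71984631 -0.64278761]
[ 0.087 -0.217 -0.971] [-0.131  0.36  -0.321]
```

Request:
carry_out([
  [0,0,0,0.0141,0.0201,-0.0302,0.9],
  [0,-0.02,0,0.0282,0.0402,-0.0604,0.9],
  [0.02,-0.05,0,0.0423,0.0604,-0.0906,0.9],
  [0.04,-0.08,0,0.0564,0.0805,-0.1208,0.9],
  [0.04,-0.11,0,0.0705,0.1006,-0.151,0.9],
  [0.04,-0.11,0,0.0846,0.1207,-0.1812,0.9],
  [0.04,-0.11,0,0.0846,0.1207,-0.1812,0.9],
  [0.04,-0.11,0,0.0846,0.1207,-0.1812,0.9],
])

```text
time: 15.05
tool_pos: [579.2, 290.6, 284.0]
tool_rot: [[-0.778, 0.566, -0.273], [0.471, 0.812, 0.344], [0.416, 0.14, -0.898]]
force: [1.0, -0.3, 0.6]
width: 85.6
```

Request:
carry_out([
  [0,0,0,0.0141,0.0201,-0.0302,0.9],
  [0,-0.02,0,0.0282,0.0402,-0.0604,0.9],
  [0.02,-0.05,-0.05,0.0423,0.0604,-0.0906,0.9],
  [0.04,-0.08,-0.1,0.0564,0.0805,-0.1208,0.9],
  [0.047,-0.107,-0.15,0.0705,0.1006,-0.151,0.9],
  [0.047,-0.107,-0.2,0.0846,0.1207,-0.1812,0.9],
  [0.047,-0.107,-0.2,0.0846,0.1207,-0.1812,0.9],
  [0.047,-0.107,-0.2,0.0846,0.1207,-0.1812,0.9],
])

```text
time: 15.85
tool_pos: [588.3, 270.1, 244.5]
tool_rot: [[-0.226, 0.938, -0.263], [0.604, 0.346, 0.718], [0.764, 0.003, -0.645]]
force: [0.0, 0.7, 0.3]
width: 85.4
```

```bash
python3 - <<'E'
from plan import *
o=env.get_obs();R0=o["tool_rot"];print(o["time"],o["qpos"])
Rp=pick(110,-1);t=np.r_[563,339.5,27]+2*Rp[:,2]
print(o["tool_pos"],rv(Rp,R0).round(4),((t-100*Rp[:,2]-o["tool_pos"])/200).round(3))
E
```

```text
15.85 [ 0.03244782  0.62005849  1.54372425  0.82648825  1.4082498  -0.65101987]
[588.25691802 270.12378124 244.49211857] [ 0.0004  0.0013 -0.0015] [ 0.002 -0.006 -0.772]
```

Request:
carry_out([
  [0,0,-0.15,0,0,0,0.9],
  [0,0,-0.35,0,0,0,0.9],
  [0,0,-0.55,0,0,0,0.9],
  [0,0,-0.7,0,0,0,0.9],
  [0,-0.005,-0.772,0,0,0,0.9],
  [0,-0.005,-0.772,0,0,0,0.9],
  [0,-0.005,-0.772,0,0,0,0.9],
  [0,-0.005,-0.772,0,0,0,0.9],
])

```text
time: 16.65
tool_pos: [589.0, 269.0, 91.5]
tool_rot: [[-0.224, 0.939, -0.26], [0.603, 0.343, 0.72], [0.765, 0.004, -0.644]]
force: [-0.4, 0.0, -1.1]
width: 85.8
```

```bash
python3 - <<'E'
from plan import *
s=env.capture("scene");cv2.imwrite("pics/s10.png",s)
o=env.get_obs();R0=o["tool_rot"]
Rp=pick(110,-1);t=np.r_[563,339.5,27]+2*Rp[:,2]
print(o["tool_pos"],o["force"],rv(Rp,R0).round(4),((t-o["tool_pos"])/200).round(3))
cv2.imwrite("pics/z10.png",cv2.resize(s[220:340,290:450],(640,480),interpolation=cv2.INTER_CUBIC))
E
```

```text
[588.93532839 268.96386366  91.3942557 ] [-0.81198996 -0.30948203 -0.89632673] [-0.0001  0.0012 -0.0004] [-0.132  0.36  -0.328]
```

View pics/z10.png

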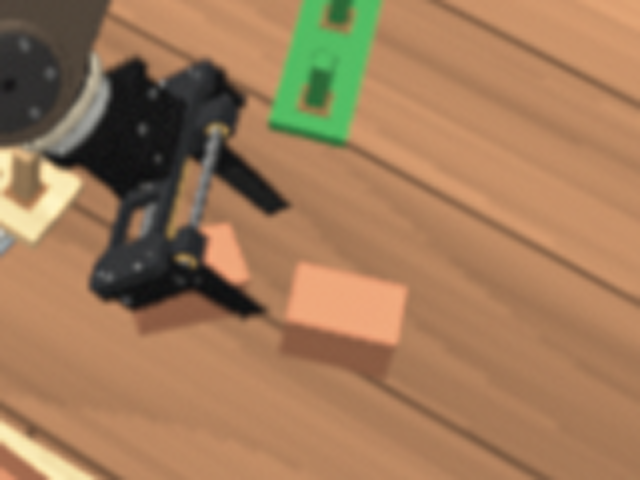

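The gripper sits tilted behind A at crop (345,305), with its fingers straddling A's line. I'll move in and close.

Request:
carry_out([
  [-0.02,0.054,-0.049,0,0,0,0.9],
  [-0.04,0.108,-0.098,0,0,0,0.9],
  [-0.06,0.162,-0.147,0,0,0,0.9],
  [-0.08,0.216,-0.197,0,0,0,0.9],
  [-0.1,0.27,-0.246,0,0,0,0.9],
  [-0.12,0.324,-0.295,0,0,0,0.9],
  [-0.132,0.36,-0.328,0,0,0,0.9],
  [-0.132,0.36,-0.328,0,0,0,0.9],
])

```text
time: 17.5
tool_pos: [562.0, 342.8, 25.4]
tool_rot: [[-0.222, 0.939, -0.262], [0.601, 0.344, 0.722], [0.768, 0.003, -0.641]]
force: [-0.3, -0.3, 15.1]
width: 85.3
```

Request:
carry_out([
  [0,0,0,0,0,0,0.3],
  [0,0,0,0,0,0,0.3],
  [0,0,0,0,0,0,0.3],
  [0,0,0,0,0,0,0.3],
  [0,0,0.02,0,0,0,0.3],
  [0,0,0.05,0,0,0,0.3],
  [0,0,0.1,0,0,0,0.3],
  [0,0,0.1,0,0,0,0.3],
], squeeze=25)

```text
time: 18.3
tool_pos: [562.3, 341.0, 45.2]
tool_rot: [[-0.222, 0.94, -0.261], [0.604, 0.343, 0.72], [0.766, 0.002, -0.643]]
force: [-0.6, -0.1, -1.0]
width: 50.3
```

Request:
carry_out([
  [0,0,0.15,0,0,0,0.3],
  [0,0,0.35,0,0,0,0.3],
  [0,0,0.55,0,0,0,0.3],
  [0,0,0.75,0,0,0,0.3],
  [0,0,0.9,0,0,0,0.3],
  [0,0,1,0,0,0,0.3],
  [0,0,1,0,0,0,0.3],
  [0,0,1,0,0,0,0.3],
])

```text
time: 19.1
tool_pos: [561.7, 340.7, 243.4]
tool_rot: [[-0.221, 0.939, -0.262], [0.604, 0.343, 0.72], [0.766, 0.001, -0.643]]
force: [-1.3, 0.1, -1.2]
width: 50.0
```

```bash
python3 - <<'E'
from plan import *
o=env.get_obs();R0=o["tool_rot"];Rl=place(-6.9,-1);t=np.r_[633,-77,112]+2*Rl[:,2]
v=rv(Rl,R0);print(o["tool_pos"],o["width"],v.round(4),(v/2).round(4),"tcp",t,((t-o["tool_pos"])/200).round(3),Rl[:,2])
E
```

```text
[561.66136776 340.70848618 243.35317614] 50.028463702604014 [-0.324  -0.4081  0.2725] [-0.162  -0.2041  0.1362] tcp [634.27626424 -77.15444494 110.46791111] [ 0.363 -2.089 -0.664] [ 0.63813212 -0.07722247 -0.76604444]
```

Request:
carry_out([
  [0,-0.08,0,-0.022,-0.028,0.0187,0.3],
  [0.02,-0.16,0,-0.045,-0.0567,0.0378,0.3],
  [0.04,-0.25,0,-0.068,-0.0857,0.0572,0.3],
  [0.06,-0.34,0,-0.092,-0.1159,0.0774,0.3],
  [0.09,-0.43,0,-0.116,-0.1461,0.0975,0.3],
  [0.12,-0.52,0,-0.14,-0.1764,0.1177,0.3],
  [0.12,-0.6,0,-0.162,-0.2041,0.1362,0.3],
  [0.12,-0.6,0,-0.162,-0.2041,0.1362,0.3],
])

```text
time: 19.9
tool_pos: [584.7, 220.5, 242.8]
tool_rot: [[-0.794, 0.604, 0.073], [0.602, 0.764, 0.233], [0.085, 0.229, -0.97]]
force: [0.2, 0.3, -1.7]
width: 49.9
```

Request:
carry_out([
  [0,-0.1,0,-0.022,-0.028,0.0187,0.3],
  [0.02,-0.2,0,-0.045,-0.0567,0.0378,0.3],
  [0.04,-0.3,0,-0.068,-0.0857,0.0572,0.3],
  [0.06,-0.4,0,-0.092,-0.1159,0.0774,0.3],
  [0.09,-0.5,0,-0.116,-0.1461,0.0975,0.3],
  [0.12,-0.65,0,-0.14,-0.1764,0.1177,0.3],
  [0.12,-0.75,0,-0.162,-0.2041,0.1362,0.3],
  [0.12,-0.75,0,-0.162,-0.2041,0.1362,0.3],
])

```text
time: 20.7
tool_pos: [609.4, 69.7, 241.9]
tool_rot: [[-0.762, 0.122, 0.635], [0.094, 0.992, -0.078], [-0.64, 0.0, -0.768]]
force: [0.7, 0.0, -1.2]
width: 50.2
```

Request:
carry_out([
  [0,-0.1,0,0,0,0,0.3],
  [0.02,-0.25,0,0,0,0,0.3],
  [0.04,-0.4,0,0,0,0,0.3],
  [0.08,-0.6,0,0,0,0,0.3],
  [0.1,-0.7,-0.05,0,0,0,0.3],
  [0.123,-0.739,-0.1,0,0,0,0.3],
  [0.123,-0.739,-0.166,0,0,0,0.3],
  [0.123,-0.739,-0.166,0,0,0,0.3],
])

```text
time: 21.5
tool_pos: [630.5, -56.4, 219.3]
tool_rot: [[-0.768, 0.117, 0.63], [0.097, 0.993, -0.067], [-0.633, 0.01, -0.774]]
force: [-0.6, 0.3, -1.3]
width: 50.0
```

```bash
python3 - <<'E'
from plan import *
s=env.capture("scene");t_=env.capture("top");cv2.imwrite("pics/s11.png",s);cv2.imwrite("pics/t11.png",t_)
o=env.get_obs();R0=o["tool_rot"];Rl=place(-6.9,-1);t=np.r_[633,-77,112]+2*Rl[:,2]
print(o["time"],o["qpos"],o["tool_pos"],o["width"],rv(Rl,R0).round(4),((t-o["tool_pos"])/200).round(3))
g=o["tool_pos"]-2*R0[:,2]
print("rim c",proj("scene",g-[0,0,40]),"top c",proj("scene",g+[0,0,40]),"post top",proj("scene",[633,-77,127]))
cv2.imwrite("pics/z11.png",cv2.resize(s[140:290,190:390],(640,480),interpolation=cv2.INTER_CUBIC))
E
```

```text
21.6 [-0.22451207  0.37386884  2.00450441  0.73548001  0.11026925 -2.38009957] [630.46495265 -57.07536795 218.74993541] 49.95944155640594 [-0.0033 -0.0039 -0.0007] [ 0.019 -0.1   -0.541]
rim c [[251.69107068 219.03439029]] top c [[250.26381999 200.60008992]] post top [[246.538365   228.18258936]]
```

View pics/z11.png

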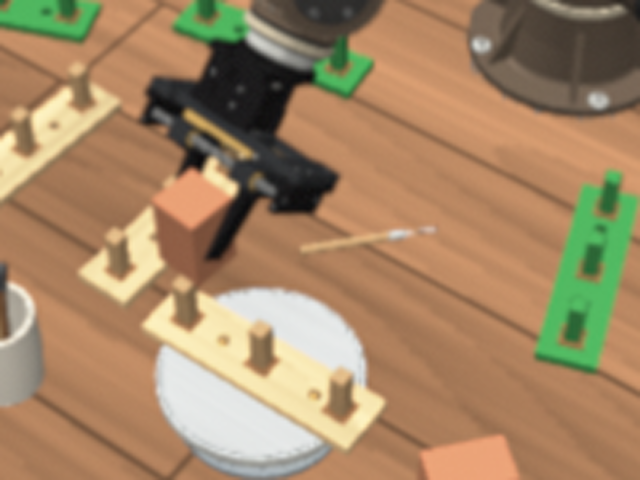

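The beaker hangs mouth-down beside the post at crop (185,290), but joint 5 is near its lower limit with this heading. Beaker yaw over the post is free, so I'll turn the heading to get away from it.

```bash
python3 - <<'E'
from plan import *
o=env.get_obs();R0=o["tool_rot"];q=np.degrees(o["qpos"])
print("check",wrist(R0,q[0],q[1]+q[2]),q[3:].round())
for py in(-77,103):
  for az in(-60,-30,30,45,60,80,100):
    print(py,az,wrist(place(az,-1),np.degrees(np.arctan2(py,633)),125),wrist(place(az,-1),np.degrees(np.arctan2(py,633)),140))
Rl=place(60,-1);print(rv(Rl,R0),rv(place(45,-1),R0))
E
```

```text
check [ 42.   6. -46.] [  42.    6. -136.]
-77 -60 [-52.  41.  89.] [-69.  33. 111.]
-77 -30 [-41.  23.  57.] [-81.  15.  99.]
-77 30 [ 49.  31. -75.] [  76.   23. -104.]
-77 45 [ 52.  40. -88.] [  70.   33. -110.]
-77 60 [ 51.  50. -99.] [  63.   42. -117.]
-77 80 [  47.   62. -112.] [  54.   52. -126.]
-77 100 [  40.   73. -125.] [  44.   62. -136.]
103 -60 [-50.  51. 101.] [-62.  43. 118.]
103 -30 [-50.  32.  77.] [-75.  25. 105.]
103 30 [ 39.  21. -53.] [ 82.  13. -98.]
103 45 [ 49.  30. -74.] [  76.   23. -104.]
103 60 [ 52.  39. -87.] [  70.   32. -110.]
103 80 [  50.   52. -102.] [  61.   44. -119.]
103 100 [  45.   64. -115.] [  52.   54. -128.]
[-0.00061948 -0.00540569  0.37096422] [-0.00128977 -0.00515861  0.28763291]
```

Request:
carry_out([
  [0,0,0.1,0,0,0,0.3],
  [0,0,0.2,0,0,0,0.3],
  [0,0,0.3,0,0,0,0.3],
  [0,0,0.45,0,0,0,0.3],
  [0,0,0.6,0,0,0,0.3],
  [0,0,0.6,0,0,0,0.3],
  [0,0,0.6,0,0,0,0.3],
  [0,0,0.6,0,0,0,0.3],
])

```text
time: 22.4
tool_pos: [629.9, -55.9, 339.5]
tool_rot: [[-0.768, 0.116, 0.629], [0.094, 0.993, -0.069], [-0.633, 0.006, -0.774]]
force: [-0.3, -0.4, -1.8]
width: 50.0
```

Request:
carry_out([
  [0,0,0,0,0,-0.04,0.3],
  [0,0,0,0,0,-0.08,0.3],
  [0,0,0,0,0,-0.12,0.3],
  [0,0,0,0,0,-0.16,0.3],
  [0,0,0,0,0,-0.2,0.3],
  [0,0,0,0,0,-0.2,0.3],
  [0,0,0,0,0,-0.2,0.3],
  [0,0,0,0,0,-0.2,0.3],
])

```text
time: 23.2
tool_pos: [630.8, -55.2, 339.4]
tool_rot: [[-0.567, 0.677, 0.469], [0.526, 0.736, -0.427], [-0.634, 0.004, -0.773]]
force: [-1.3, -0.4, -1.2]
width: 49.8
```

```bash
python3 - <<'E'
from plan import *
o=env.get_obs();R0=o["tool_rot"];Rl=place(-75,-1);t=np.r_[633,-77,112]+2*Rl[:,2]
print(o["time"],np.degrees(o["qpos"]).round(),o["tool_pos"],o["width"],rv(Rl,R0).round(4),((t-o["tool_pos"])/200).round(3))
E
```

```text
23.2 [ -1.  16. 101. -41.  39. -21.] [630.75407127 -55.24923857 339.39516502] 49.82916103674532 [-0.0037 -0.0007 -0.1798] [ 0.013 -0.115 -1.145]
```

Request:
carry_out([
  [0,-0.02,0,0,0,-0.04,0.3],
  [0,-0.06,-0.05,0,0,-0.08,0.3],
  [0.013,-0.115,-0.15,0,0,-0.12,0.3],
  [0.013,-0.115,-0.25,0,0,-0.16,0.3],
  [0.013,-0.115,-0.4,-0.004,0,-0.18,0.3],
  [0.013,-0.115,-0.55,-0.004,0,-0.18,0.3],
  [0.013,-0.115,-0.6,-0.004,0,-0.18,0.3],
  [0.013,-0.115,-0.6,-0.004,0,-0.18,0.3],
])

```text
time: 24.0
tool_pos: [632.5, -79.4, 219.6]
tool_rot: [[-0.202, 0.966, 0.164], [0.739, 0.26, -0.621], [-0.643, -0.004, -0.766]]
force: [-0.0, -0.5, -0.9]
width: 49.9
```

```bash
python3 - <<'E'
from plan import *
s=env.capture("scene");cv2.imwrite("pics/s12.png",s)
o=env.get_obs();R0=o["tool_rot"];Rl=place(-75,-1);t=np.r_[633,-77,112]+2*Rl[:,2]
print(o["time"],np.degrees(o["qpos"]).round(),o["tool_pos"],o["width"],rv(Rl,R0).round(4),((t-o["tool_pos"])/200).round(3))
g=o["tool_pos"]-2*R0[:,2]
print("rim c",proj("scene",g-[0,0,40]),"top c",proj("scene",g+[0,0,40]),"post top",proj("scene",[633,-77,127]))
# top face centroid of held beaker, brightest red
h=cv2.cvtColor(s,cv2.COLOR_BGR2HSV);x,y=proj("scene",g+[0,0,40])[0].astype(int)
m=cv2.inRange(h,(3,80,185),(14,190,255));q=np.zeros_like(m);q[y-16:y+16,x-16:x+16]=m[y-16:y+16,x-16:x+16]
c=max(cv2.findContours(q,0,1)[0],key=cv2.contourArea);M=cv2.moments(c);p=[M["m10"]/M["m00"],M["m01"]/M["m00"]];print(cv2.contourArea(c),p,ray("scene",p,g[2]+40),g)
# post top of -90 in s9
E
```

```text
24.05 [  1.  30.  98. -51.  54.  18.] [633.01420541 -79.39286096 221.26214024] 50.08160401397482 [ 0.0004 -0.0006 -0.0002] [ 0.002  0.006 -0.554]
rim c [[245.18903087 215.93984928]] top c [[243.48108359 197.43265697]] post top [[246.538365   228.18258936]]
156.0 [239.4369658119658, 196.02991452991452] [[635.19173418 -90.6561499  262.793298  ]] [632.68326201 -78.14946545 222.793298  ]
```

```bash
python3 - <<'E'
from h import *
s=cv2.imread("pics/s12.png");cv2.imwrite("pics/z12.png",cv2.resize(s[170:260,210:330],(800,600),interpolation=cv2.INTER_CUBIC))
E
```

```text
(no output)
```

View pics/z12.png

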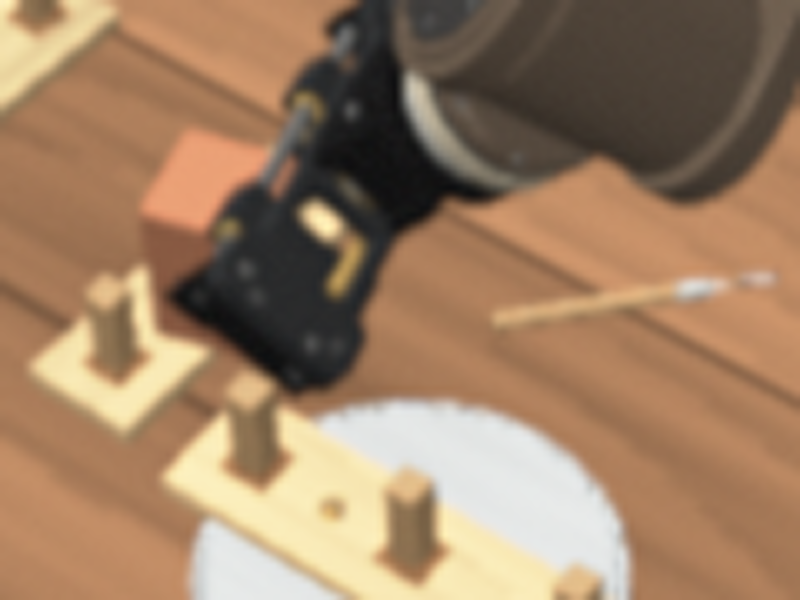

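The beaker's top face, corners about (145,212), (190,130) and (275,150), centres near (225,185). That matches the expected (223,183), so I'll go down over the post.

Request:
carry_out([
  [0,0.006,-0.1,0,0,0,0.3],
  [0,0.006,-0.2,0,0,0,0.3],
  [0,0.006,-0.3,0,0,0,0.3],
  [0,0.006,-0.4,0,0,0,0.3],
  [0,0.006,-0.45,0,0,0,0.3],
  [0,0.006,-0.5,0,0,0,0.3],
  [0,0.006,-0.5,0,0,0,0.3],
  [0,0.006,-0.5,0,0,0,0.3],
])

```text
time: 24.85
tool_pos: [633.4, -78.0, 122.1]
tool_rot: [[-0.198, 0.966, 0.167], [0.739, 0.259, -0.622], [-0.644, -0.0, -0.765]]
force: [-0.2, -0.1, -1.0]
width: 49.9
```

Request:
carry_out([
  [0,0,-0.01,0,0,0,0.3],
  [0,0,-0.02,0,0,0,0.3],
  [0,0,-0.03,0,0,0,0.3],
  [0,0,-0.04,0,0,0,0.3],
  [0,0,-0.04,0,0,0,0.3],
  [0,0,-0.04,0,0,0,0.3],
  [0,0,-0.04,0,0,0,0.3],
  [0,0,-0.04,0,0,0,0.3],
])

```text
time: 25.65
tool_pos: [633.1, -78.0, 113.4]
tool_rot: [[-0.198, 0.966, 0.166], [0.739, 0.259, -0.622], [-0.644, -0.001, -0.765]]
force: [0.8, -0.0, -0.8]
width: 49.8
```

Request:
carry_out([
  [0,0,-0.004,0,0,0,0.3],
  [0,0,-0.008,0,0,0,0.3],
  [0,0,-0.012,0,0,0,0.3],
  [0,0,-0.012,0,0,0,0.3],
  [0,0,-0.012,0,0,0,0.3],
  [0,0,-0.012,0,0,0,0.3],
  [0,0,-0.012,0,0,0,0.3],
  [0,0,-0.012,0,0,0,0.3],
])

```text
time: 26.45
tool_pos: [633.1, -77.9, 110.9]
tool_rot: [[-0.198, 0.966, 0.166], [0.739, 0.259, -0.622], [-0.644, -0.001, -0.765]]
force: [-0.7, 0.0, -1.2]
width: 49.5
```

Request:
carry_out([
  [0,0,-0.004,0,0,0,0.3],
  [0,0,-0.008,0,0,0,0.3],
  [0,0,-0.012,0,0,0,0.3],
  [0,0,-0.014,0,0,0,0.3],
  [0,0,-0.014,0,0,0,0.3],
  [0,0,-0.014,0,0,0,0.3],
  [0,0,-0.014,0,0,0,0.3],
  [0,0,-0.014,0,0,0,0.3],
])

```text
time: 27.25
tool_pos: [633.1, -78.0, 110.1]
tool_rot: [[-0.197, 0.966, 0.167], [0.738, 0.258, -0.624], [-0.646, 0.0, -0.764]]
force: [-6.9, 4.7, 16.9]
width: 50.0
```

Request:
carry_out([
  [0,0,0.005,0,0,0,0.3],
  [0,0,0.01,0,0,0,0.3],
  [0,0,0.01,0,0,0,0.75],
  [0,0,0.01,0,0,0,0.75],
  [0,0,0.01,0,0,0,0.75],
  [0,0,0.01,0,0,0,0.75],
  [0,0,0.01,0,0,0,0.75],
  [0,0,0.01,0,0,0,0.75],
])

```text
time: 28.05
tool_pos: [633.1, -77.9, 110.1]
tool_rot: [[-0.198, 0.966, 0.166], [0.739, 0.259, -0.622], [-0.644, -0.001, -0.765]]
force: [-0.7, 0.3, 0.3]
width: 71.0
```

Request:
carry_out([
  [-0.008,0.031,0.04,0,0,0,0.75],
  [-0.025,0.093,0.115,0,0,0,0.75],
  [-0.05,0.186,0.23,0,0,0,0.75],
  [-0.08,0.3,0.38,0,0,0,0.75],
  [-0.08,0.3,0.55,0,0,0,0.75],
  [-0.08,0.3,0.7,0,0,0,0.75],
  [-0.08,0.3,0.7,0,0,0,0.75],
  [-0.08,0.3,0.7,0,0,0,0.75],
])

```text
time: 28.85
tool_pos: [616.8, -17.6, 250.8]
tool_rot: [[-0.198, 0.966, 0.167], [0.739, 0.259, -0.622], [-0.644, 0.001, -0.765]]
force: [0.4, -0.1, -0.2]
width: 71.0
```

```bash
python3 - <<'E'
from plan import *
s=env.capture("scene");t=env.capture("top");cv2.imwrite("pics/s13.png",s);cv2.imwrite("pics/t13.png",t)
o=env.get_obs();R0=o["tool_rot"]
a=np.radians(48.5);y=np.array([np.cos(a),np.sin(a),0]);z=dn;Rt=np.c_[np.cross(y,z),y,z]
print(o["time"],o["tool_pos"],o["width"],(rv(Rt,R0)/2).round(4),np.linalg.norm(rv(Rt,R0))*180,((np.r_[600.3,225.7,250]-o["tool_pos"])/200).round(3))
h=cv2.cvtColor(s,cv2.COLOR_BGR2HSV)
m=cv2.inRange(h,(3,80,185),(14,190,255));m[:150]=0;m[330:]=0;m[:,:200]=0;m[:,410:]=0
for c in cv2.findContours(m,0,1)[0]:
    if cv2.contourArea(c)>60:
        M=cv2.moments(c);q=[M["m10"]/M["m00"],M["m01"]/M["m00"]];print(cv2.contourArea(c),q,ray("scene",q,50)[0],ray("scene",q,152)[0])
cv2.imwrite("pics/z13.png",np.hstack([cv2.resize(s[170:320,200:400],(400,300)),cv2.resize(t[90:240,160:360],(400,300))]))
E
```

```text
28.95 [616.59909611 -17.83910464 249.28337076] 70.93499611491058 [0.0961 0.0591 0.0891] 51.75440350209954 [-0.081  1.218  0.004]
194.5 [264.11396743787486, 324.6795201371037] [826.09150669 133.39453432  50.        ] [866.49414257 168.21983524 152.        ]
261.0 [299.69987228607914, 292.7490421455939] [684.18993059 154.44664625  50.        ] [736.43431265 187.51513958 152.        ]
390.5 [336.2693128467776, 284.94323516858725] [599.99553938 226.25584871  50.        ] [659.26597879 253.3318339  152.        ]
483.0 [394.01828847481016, 254.28502415458937] [402.27928801 312.99477452  50.        ] [478.04923171 332.83235988 152.        ]
109.0 [396.6498470948012, 241.58256880733944] [353.53115073 296.77411066  50.        ] [433.36914699 317.96531724 152.        ]
428.5 [219.69894982497084, 249.07623492804353] [ 700.98843867 -134.73066102   50.        ] [751.83097816 -77.53019983 152.        ]
196.0 [245.0484693877551, 222.70833333333331] [ 572.62995542 -137.25200722   50.        ] [634.18406431 -79.84113862 152.        ]
1115.0 [329.40627802690585, 218.01823617339312] [396.37536518  72.59883604  50.        ] [472.63799373 112.49756354 152.        ]
124.0 [355.260752688172, 203.80645161290323] [293.27679355 109.59330459  50.        ] [378.14304124 146.40482813 152.        ]
1261.5 [386.93671555027083, 193.9821640903686] [190.47282153 174.98762893  50.        ] [283.91810391 206.34196862 152.        ]
76.0 [402.14692982456137, 172.44517543859646] [ 64.91636675 170.08173856  50.        ] [168.83938807 201.84547686 152.        ]
654.5 [243.59969442322384, 172.5118411000764] [ 397.04012291 -285.38680362   50.        ] [ 473.24727715 -215.61402399  152.        ]
110.0 [208.34848484848484, 156.6742424242424] [ 408.62991591 -442.05364876   50.        ] [ 483.86989704 -359.20695503  152.        ]
470.5 [258.1200850159405, 162.49734325185972] [ 326.67278345 -275.14677812   50.        ] [ 408.75212174 -206.22853292  152.        ]
```

View pics/z13.png

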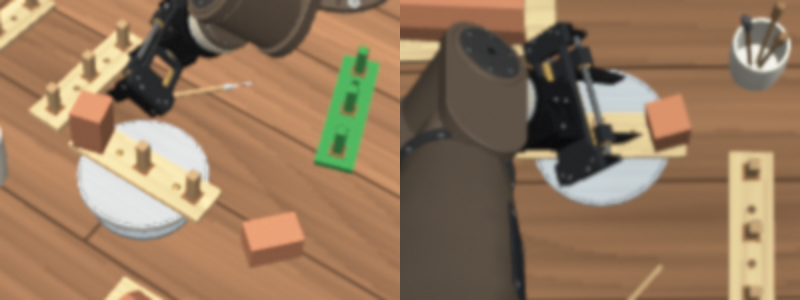

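A stands upside down over the -90 post, its top face centred at about (634,-80) against the post at (633,-77). B is unmoved. I'll pick B from above and re-lay it clear of the carrier.

Request:
carry_out([
  [0,0.1,0,0.02,0.0123,0.0185,0.75],
  [0,0.25,0,0.05,0.0307,0.0464,0.75],
  [0,0.4,0,0.08,0.0492,0.0742,0.75],
  [0,0.55,0,0.11,0.0676,0.102,0.75],
  [-0.03,0.7,0,0.14,0.086,0.13,0.8],
  [-0.06,0.85,0,0.17,0.1045,0.1576,0.85],
  [-0.08,0.95,0,0.1922,0.1182,0.1782,0.85],
  [-0.081,0.95,0,0.1922,0.1182,0.1782,0.85],
])

```text
time: 29.75
tool_pos: [600.8, 172.5, 248.8]
tool_rot: [[-0.749, 0.663, -0.002], [0.663, 0.749, 0.001], [0.002, -0.0, -1.0]]
force: [-0.8, -0.4, -0.2]
width: 80.7
```

Request:
carry_out([
  [0,0.15,0,0,0,0,0.85],
  [0,0.268,0,0,0,0,0.85],
  [0,0.268,-0.15,0,0,0,0.85],
  [0,0.268,-0.35,0,0,0,0.85],
  [0,0.268,-0.55,0,0,0,0.85],
  [0,0.268,-0.75,0,0,0,0.85],
  [0,0.268,-0.75,0,0,0,0.85],
  [0,0.268,-0.75,0,0,0,0.85],
])

```text
time: 30.55
tool_pos: [600.9, 225.2, 100.1]
tool_rot: [[-0.748, 0.664, 0.0], [0.664, 0.748, -0.001], [-0.001, -0.001, -1.0]]
force: [0.3, 0.2, 1.4]
width: 81.0
```

```bash
python3 - <<'E'
from plan import *
o=env.get_obs();R0=o["tool_rot"]
a=np.radians(48.5);y=np.array([np.cos(a),np.sin(a),0]);z=dn;Rt=np.c_[np.cross(y,z),y,z]
print(o["time"],o["tool_pos"],o["width"],rv(Rt,R0).round(4),((np.r_[600.3,225.7,27]-o["tool_pos"])/200).round(3),np.degrees(o["qpos"]).round())
E
```

```text
30.55 [600.92309554 225.20348929 100.10606115] 80.98050008770409 [0.0004 0.     0.0006] [-0.003  0.002 -0.366] [ 15.  38.  94.  -0.  48. -34.]
```

Request:
carry_out([
  [0,0,-0.1,0,0,0,0.85],
  [0,0,-0.2,0,0,0,0.85],
  [0,0,-0.3,0,0,0,0.85],
  [0,0,-0.366,0,0,0,0.85],
  [0,0,-0.366,0,0,0,0.85],
  [0,0,-0.366,0,0,0,0.3],
  [0,0,-0.366,0,0,0,0.3],
  [0,0,-0.366,0,0,0,0.3],
], squeeze=25)

```text
time: 31.35
tool_pos: [601.3, 225.8, 28.0]
tool_rot: [[-0.748, 0.663, 0.003], [0.663, 0.748, 0.001], [-0.001, 0.002, -1.0]]
force: [-0.1, -0.3, 0.2]
width: 62.3
```

Request:
carry_out([
  [0,0,0,0,0,0,0.3],
  [0,0,0,0,0,0,0.3],
  [0,0,0,0,0,0,0.3],
  [0,0,0.1,0,0,0,0.3],
  [-0.05,0.15,0.2,0,0,-0.04,0.3],
  [-0.1,0.3,0.2,0,0,-0.08,0.3],
  [-0.15,0.45,0.2,0,0,-0.12,0.3],
  [-0.187,0.57,0.2,0,0,-0.158,0.3],
])

```text
time: 32.15
tool_pos: [562.6, 341.1, 66.7]
tool_rot: [[-0.338, 0.941, 0.0], [0.941, 0.338, -0.0], [-0.0, 0.0, -1.0]]
force: [0.2, -0.0, -1.9]
width: 49.9
```

Request:
carry_out([
  [0,0,0,0,0,0,0.3],
  [0,0,-0.05,0,0,0,0.3],
  [0,0,-0.1,0,0,0,0.3],
  [0,0,-0.15,0,0,0,0.3],
  [0,0,-0.17,0,0,0,0.3],
  [0,0,-0.185,0,0,0,0.3],
  [0,0,-0.19,0,0,0,0.3],
  [0,0,-0.19,0,0,0,0.3],
])

```text
time: 32.95
tool_pos: [563.6, 339.6, 29.0]
tool_rot: [[-0.342, 0.94, 0.001], [0.94, 0.342, -0.0], [-0.0, 0.001, -1.0]]
force: [0.3, -0.0, -1.4]
width: 49.9
```

Request:
carry_out([
  [0,0,-0.006,0,0,0,0.3],
  [0,0,-0.012,0,0,0,0.3],
  [0,0,-0.012,0,0,0,0.3],
  [0,0,-0.012,0,0,0,0.88],
  [0,0,-0.012,0,0,0,0.88],
  [0,0,-0.012,0,0,0,0.88],
  [0,0,-0.012,0,0,0,0.88],
  [0,0,-0.012,0,0,0,0.88],
])

```text
time: 33.75
tool_pos: [563.4, 339.7, 26.4]
tool_rot: [[-0.342, 0.94, 0.001], [0.94, 0.342, -0.0], [-0.0, 0.001, -1.0]]
force: [0.1, -0.6, -0.3]
width: 81.8
```

Request:
carry_out([
  [0,0,0.1,0,0,0,0.88],
  [0,0,0.25,0,0,0,0.88],
  [0,0,0.45,0,0,0,0.88],
  [0,0,0.65,0,0,0,0.88],
  [0.03,-0.1,0.8,0.04,0.0145,0,0.88],
  [0.06,-0.18,0.8,0.08,0.029,0,0.88],
  [0.09,-0.27,0.8,0.12,0.0437,0,0.88],
  [0.12,-0.35,0.8,0.16,0.0582,0,0.88],
])

```text
time: 34.55
tool_pos: [588.0, 269.0, 187.8]
tool_rot: [[-0.295, 0.94, -0.172], [0.806, 0.341, 0.484], [0.514, 0.005, -0.858]]
force: [0.0, 0.6, -0.3]
width: 83.6
```

Request:
carry_out([
  [0,0,0,0.035,0.0127,0,0.88],
  [0,0,0,0.07,0.0255,0,0.88],
  [0,0,0,0.101,0.0368,0,0.88],
  [0,0,0,0.101,0.0368,0,0.88],
  [0,0,-0.1,0.101,0.0368,0,0.88],
  [0,0,-0.25,0.101,0.0368,0,0.88],
  [0,0,-0.25,0.101,0.0368,0,0.88],
  [0,0,-0.25,0.101,0.0368,0,0.88],
])

```text
time: 35.35
tool_pos: [587.2, 270.3, 136.5]
tool_rot: [[-0.221, 0.939, -0.262], [0.605, 0.343, 0.719], [0.765, 0.0, -0.644]]
force: [-0.6, 1.1, -0.4]
width: 83.7
```

```bash
python3 - <<'E'
from plan import *
s=env.capture("scene");cv2.imwrite("pics/s14.png",s)
o=env.get_obs();R0=o["tool_rot"]
Rp=pick(110,-1);t=np.r_[563.5,339.7,28]+2*Rp[:,2]
print(o["time"],np.degrees(o["qpos"]).round(),o["tool_pos"],o["width"],rv(Rp,R0).round(4),"pre",((t-100*Rp[:,2]-o["tool_pos"])/200).round(3),((t-o["tool_pos"])/200).round(3))
h=cv2.cvtColor(s,cv2.COLOR_BGR2HSV)
m=cv2.inRange(h,(3,80,190),(14,170,255));m[:280]=0;m[330:]=0;m[:,:350]=0;m[:,410:]=0
for c in cv2.findContours(m,0,1)[0]:
    if cv2.contourArea(c)>60:
        M=cv2.moments(c);q=[M["m10"]/M["m00"],M["m01"]/M["m00"]];print(cv2.contourArea(c),q,ray("scene",q,50)[0])
E
```

```text
35.4 [  2.  43.  93.  50.  73. -46.] [587.48868277 270.23977242 137.26311608] 83.76376040891563 [ 0.0004  0.0006 -0.0002] pre [ 0.008 -0.005 -0.231] [-0.123  0.354 -0.553]
416.0 [376.43549679487177, 295.3870192307692] [562.46860917 340.06909447  50.        ]
```

Request:
carry_out([
  [0,0,-0.1,0,0,0,0.88],
  [0.008,-0.005,-0.231,0,0,0,0.88],
  [-0.014,0.055,-0.285,0,0,0,0.88],
  [-0.036,0.115,-0.338,0,0,0,0.88],
  [-0.058,0.175,-0.392,0,0,0,0.88],
  [-0.08,0.235,-0.446,0,0,0,0.88],
  [-0.102,0.295,-0.5,0,0,0,0.88],
  [-0.123,0.354,-0.553,0,0,0,0.88],
])

```text
time: 36.2
tool_pos: [562.4, 341.7, 25.2]
tool_rot: [[-0.221, 0.94, -0.261], [0.604, 0.342, 0.72], [0.766, 0.001, -0.643]]
force: [0.2, -1.2, 1.0]
width: 83.7
```

Request:
carry_out([
  [0,0,0,0,0,0,0.88],
  [0,0,0,0,0,0,0.3],
  [0,0,0,0,0,0,0.3],
  [0,0,0,0,0,0,0.3],
  [0,0,0,0,0,0,0.3],
  [0,0,0,0,0,0,0.3],
  [0,0,0.03,0,0,0,0.3],
  [0,0,0.1,0,0,0,0.3],
])

```text
time: 37.0
tool_pos: [562.4, 340.2, 45.6]
tool_rot: [[-0.219, 0.94, -0.262], [0.605, 0.341, 0.719], [0.766, -0.001, -0.643]]
force: [-0.5, -0.0, -0.0]
width: 50.2
```

Request:
carry_out([
  [0,0,0.15,0,0,0,0.3],
  [0,0,0.35,0,0,0,0.3],
  [0,0,0.55,0,0,0,0.3],
  [0,0,0.75,0,0,0,0.3],
  [0,0,0.9,0,0,0,0.3],
  [0,0,1,0,0,0,0.3],
  [0,0,1,0,0,0,0.3],
  [0,0,1,0,0,0,0.3],
])

```text
time: 37.8
tool_pos: [562.4, 340.3, 245.9]
tool_rot: [[-0.221, 0.94, -0.261], [0.605, 0.342, 0.719], [0.765, 0.001, -0.644]]
force: [0.5, -0.5, -1.7]
width: 49.9
```

```bash
python3 - <<'E'
from plan import *
o=env.get_obs();R0=o["tool_rot"];print(o["time"],o["tool_pos"],o["width"])
for az in(-75,-85):
    Rl=place(az,-1);t=np.r_[633,103,112]+2*Rl[:,2];v=rv(Rl,R0)
    print(az,v.round(4),np.linalg.norm(v)*180,"shift",((t-o["tool_pos"])/200).round(3),[wrist(Rl,10,b) for b in(115,130)])
    print(rv(place(20,-1),R0).round(4),np.linalg.norm(rv(place(20,-1),R0))*180)
E
```

```text
37.8 [562.41913232 340.3240415  245.90196562] 49.937287108533326
-75 [-0.4767 -0.15   -0.022 ] 90.04713557147927 shift [ 0.355 -1.193 -0.677] [array([-44.,  68., 103.]), array([-49.,  58., 115.])]
[-0.2302 -0.4928  0.3849] 119.94319739463857
-85 [-0.489  -0.1081 -0.0656] 90.91826995344553 shift [ 0.353 -1.193 -0.677] [array([-42.,  74., 110.]), array([-46.,  63., 121.])]
[-0.2302 -0.4928  0.3849] 119.94319739463857
```

Request:
carry_out([
  [0,-0.05,0,-0.04,-0.0126,-0.0019,0.3],
  [0.03,-0.1,0,-0.08,-0.0252,-0.0037,0.3],
  [0.06,-0.2,0,-0.12,-0.0378,-0.0055,0.3],
  [0.09,-0.3,0,-0.16,-0.0504,-0.0074,0.3],
  [0.12,-0.4,0,-0.2,-0.063,-0.0092,0.3],
  [0.15,-0.5,0,-0.2384,-0.075,-0.011,0.3],
  [0.15,-0.5,0,-0.2384,-0.075,-0.011,0.3],
  [0.15,-0.5,0,-0.2384,-0.075,-0.011,0.3],
])

```text
time: 38.6
tool_pos: [592.1, 241.2, 244.6]
tool_rot: [[-0.298, 0.953, -0.047], [0.95, 0.301, 0.081], [0.091, -0.02, -0.996]]
force: [0.9, -0.7, -1.9]
width: 50.2
```

Request:
carry_out([
  [0.03,-0.1,0,-0.04,-0.0126,-0.0019,0.3],
  [0.06,-0.2,0,-0.08,-0.0252,-0.0037,0.3],
  [0.1,-0.3,0,-0.12,-0.0378,-0.0055,0.3],
  [0.14,-0.4,0,-0.16,-0.0504,-0.0074,0.3],
  [0.18,-0.55,0,-0.2,-0.063,-0.0092,0.3],
  [0.205,-0.693,0,-0.2384,-0.075,-0.011,0.3],
  [0.205,-0.693,0,-0.2384,-0.075,-0.011,0.3],
  [0.205,-0.693,0,-0.2384,-0.075,-0.011,0.3],
])

```text
time: 39.4
tool_pos: [633.3, 102.3, 244.5]
tool_rot: [[-0.2, 0.966, 0.162], [0.743, 0.258, -0.618], [-0.639, -0.003, -0.769]]
force: [1.3, 0.5, -2.1]
width: 49.9
```

```bash
python3 - <<'E'
from plan import *
s=env.capture("scene");cv2.imwrite("pics/s15.png",s)
o=env.get_obs();R0=o["tool_rot"];Rl=place(-75,-1);t=np.r_[633,103,112]+2*Rl[:,2]
print(o["time"],np.degrees(o["qpos"]).round(),o["tool_pos"],o["width"],rv(Rl,R0).round(4),((t-o["tool_pos"])/200).round(3))
# posts seen now vs predicted (carrier still in place?)
h=cv2.cvtColor(s,cv2.COLOR_BGR2HSV)
m=cv2.inRange(h,(3,80,185),(14,190,255));q=np.zeros_like(m);q[205:240,230:262]=m[205:240,230:262]
c=max(cv2.findContours(q,0,1)[0],key=cv2.contourArea);M=cv2.moments(c);p=[M["m10"]/M["m00"],M["m01"]/M["m00"]];print("A",cv2.contourArea(c),ray("scene",p,152)[0])
E
```

```text
39.45 [ 18.  32.  89. -43.  68.  23.] [633.57539278 102.40314136 245.23924849] 49.88374845753328 [-0.0014 -0.0008  0.0003] [-0.001 -0.003 -0.674]
A 196.5 [634.32950727 -79.68915823 152.        ]
```

Request:
carry_out([
  [0,0,-0.12,0,0,0,0.3],
  [0,0,-0.24,0,0,0,0.3],
  [0,0,-0.36,0,0,0,0.3],
  [0,0,-0.46,0,0,0,0.3],
  [0,0,-0.55,0,0,0,0.3],
  [0,0,-0.61,0,0,0,0.3],
  [0,0,-0.61,0,0,0,0.3],
  [0,0,-0.61,0,0,0,0.3],
])

```text
time: 40.25
tool_pos: [634.1, 102.0, 124.4]
tool_rot: [[-0.198, 0.966, 0.167], [0.741, 0.258, -0.62], [-0.642, 0.001, -0.766]]
force: [-0.0, 0.2, -2.1]
width: 49.8
```

Request:
carry_out([
  [0,0,-0.01,0,0,0,0.3],
  [0,0,-0.02,0,0,0,0.3],
  [0,0,-0.03,0,0,0,0.3],
  [0,0,-0.04,0,0,0,0.3],
  [0,0,-0.045,0,0,0,0.3],
  [0,0,-0.05,0,0,0,0.3],
  [0,0,-0.05,0,0,0,0.3],
  [0,0,-0.05,0,0,0,0.3],
])

```text
time: 41.05
tool_pos: [633.9, 101.9, 113.9]
tool_rot: [[-0.198, 0.966, 0.166], [0.74, 0.259, -0.621], [-0.643, 0.0, -0.766]]
force: [0.4, 0.0, -1.8]
width: 50.0
```

Request:
carry_out([
  [0,0,-0.005,0,0,0,0.3],
  [0,0,-0.01,0,0,0,0.3],
  [0,0,-0.015,0,0,0,0.3],
  [0,0,-0.019,0,0,0,0.3],
  [0,0,-0.019,0,0,0,0.3],
  [0,0,-0.019,0,0,0,0.3],
  [0,0,-0.019,0,0,0,0.3],
  [0,0,-0.019,0,0,0,0.3],
])

```text
time: 41.85
tool_pos: [633.7, 101.8, 112.0]
tool_rot: [[-0.197, 0.966, 0.167], [0.739, 0.258, -0.622], [-0.644, 0.001, -0.765]]
force: [-6.5, 1.9, 13.9]
width: 49.9
```

Request:
carry_out([
  [0,0,0.005,0,0,0,0.3],
  [0,0,0.009,0,0,0,0.3],
  [0,0,0.009,0,0,0,0.75],
  [0,0,0.009,0,0,0,0.75],
  [0,0,0.009,0,0,0,0.75],
  [0,0,0.009,0,0,0,0.75],
  [0,0,0.009,0,0,0,0.75],
  [0,0,0.009,0,0,0,0.75],
])

```text
time: 42.65
tool_pos: [633.9, 101.8, 111.8]
tool_rot: [[-0.198, 0.966, 0.166], [0.74, 0.259, -0.621], [-0.643, 0.0, -0.766]]
force: [0.7, -0.1, -0.3]
width: 71.2
```

Request:
carry_out([
  [-0.008,0.031,0.04,0,0,0,0.75],
  [-0.025,0.093,0.115,0,0,0,0.75],
  [-0.05,0.186,0.23,0,0,0,0.75],
  [-0.08,0.3,0.38,0,0,0,0.75],
  [-0.1,0.45,0.55,0,0,0,0.75],
  [-0.15,0.6,0.7,0,0,0,0.75],
  [-0.2,0.8,0.8,0,0,0,0.75],
  [-0.2,1,0.8,0,0,0,0.75],
])

```text
time: 43.45
tool_pos: [593.0, 304.1, 276.4]
tool_rot: [[-0.196, 0.966, 0.17], [0.742, 0.259, -0.618], [-0.641, 0.005, -0.768]]
force: [1.2, 1.0, -0.3]
width: 71.1
```

Request:
carry_out([
  [0,0.15,0,0,0,0,0.75],
  [-0.1,0.3,0,0,0,0,0.75],
  [-0.2,0.5,0,0,0,0,0.75],
  [-0.3,0.6,0,0,0,0,0.75],
  [-0.3,0.6,0,0,0,0,0.75],
  [-0.3,0.6,0,0,0,0,0.75],
  [-0.3,0.6,0,0,0,0,0.75],
  [-0.3,0.6,0,0,0,0,0.75],
])

```text
time: 44.25
tool_pos: [534.5, 420.9, 272.2]
tool_rot: [[-0.197, 0.966, 0.166], [0.741, 0.257, -0.621], [-0.642, 0.0, -0.766]]
force: [-0.3, -0.6, 0.4]
width: 71.3
```

```bash
python3 - <<'E'
from h import *
s=env.capture("scene");t=env.capture("top");cv2.imwrite("pics/s16.png",s);cv2.imwrite("pics/t16.png",t)
o=env.get_obs();print(o["time"],o["tool_pos"])
h=cv2.cvtColor(s,cv2.COLOR_BGR2HSV);m=cv2.inRange(h,(3,80,185),(14,190,255))
for n,y in(("A",-77),("B",103)):
    for z in(152,):
        x,v=proj("scene",[633,y,z])[0].round().astype(int);q=np.zeros_like(m);q[v-16:v+16,x-18:x+18]=m[v-16:v+16,x-18:x+18]
        c=max(cv2.findContours(q,0,1)[0],key=cv2.contourArea);M=cv2.moments(c);p=[M["m10"]/M["m00"],M["m01"]/M["m00"]];print(n,cv2.contourArea(c),ray("scene",p,z)[0].round(1),ray("scene",cv2.approxPolyDP(c,3,True).reshape(-1,2),z).round(0).tolist())
hh=cv2.cvtColor(t,cv2.COLOR_BGR2HSV);mm=cv2.inRange(hh,(14,40,150),(32,150,255));mm[:,:310]=0;mm[:,430:]=0;mm[:145]=0;mm[260:]=0
for c in cv2.findContours(mm,0,1)[0]:
    if cv2.contourArea(c)>500: print("car",ray("top",cv2.boxPoints(cv2.minAreaRect(c)).mean(0),12)[0].round())
cv2.imwrite("pics/z16.png",np.hstack([cv2.resize(s[120:300,160:340],(400,400),interpolation=cv2.INTER_CUBIC),cv2.resize(t[90:270,200:440],(400,300),interpolation=cv2.INTER_CUBIC) if 0 else cv2.resize(t[80:280,200:420],(400,400),interpolation=cv2.INTER_CUBIC)]))
E
```

```text
44.35 [534.42136008 421.0009164  272.07411471]
A 194.5 [634.2 -80.  152. ] [[618.0, -108.0, 152.0], [666.0, -96.0, 152.0], [649.0, -53.0, 152.0], [603.0, -67.0, 152.0]]
B 223.5 [634.  101.9 152. ] [[619.0, 76.0, 152.0], [663.0, 86.0, 152.0], [649.0, 128.0, 152.0], [602.0, 116.0, 152.0]]
car [ 496. -205.   12.]
car [ 513. -403.   12.]
```

View pics/z16.png

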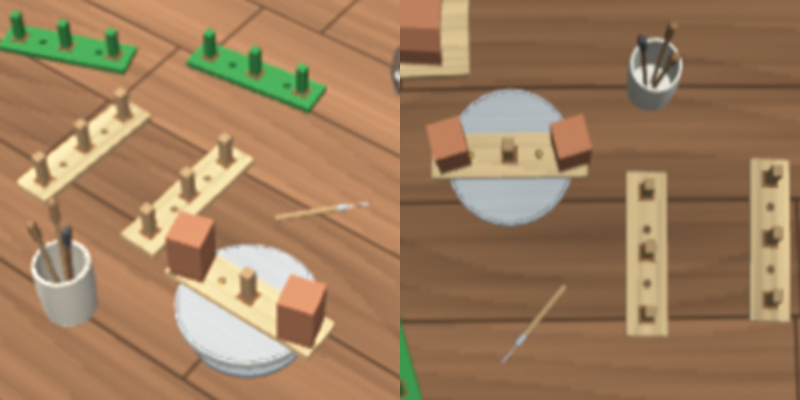

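```bash
python3 - <<'E'
from h import *
for f in("top0","t11","t16","scene0","s13","s6"):
    h=cv2.cvtColor(cv2.imread(f"pics/{f}.png"),cv2.COLOR_BGR2HSV);m=cv2.inRange(h,(0,115,165),(11 if f[0]=="t" else 10,255,255));m=cv2.morphologyEx(m,cv2.MORPH_OPEN,np.ones((3,3)))
    print(f,[(tuple(int(v) for v in cv2.minAreaRect(c)[0]),int(cv2.contourArea(c))) for c in cv2.findContours(m,0,1)[0] if cv2.contourArea(c)>120])
E
```

```text
top0 [((146, 183), 393), ((185, 170), 407), ((187, 81), 1489)]
t11 [((185, 170), 441), ((285, 133), 281), ((187, 80), 1736)]
t16 [((224, 148), 286), ((293, 147), 284), ((187, 80), 1541)]
scene0 [((272, 364), 992), ((289, 343), 833)]
s13 [((303, 353), 217), ((272, 367), 902), ((271, 328), 228)]
s6 [((270, 370), 466)]
```

Only two beakers are present, and both are placed, so I'm handing in.

```bash
python3 -c "
from rig import env
print(env.hand_in())"
```

```text
the job is handed in; nothing more can be done
None
```

I seated carrier_c flat on the wheel head and turned both beakers upside down over its outer posts. I handed the job in at about 44 s; no verdict was reported.

- **Carrier:** I picked carrier_c by looking, so it is the only one I tried on. The second pin is in the +62 mm station, and the middle carrier's holes measured about 106.5 mm apart (107 expected). It went over both pins. On the way down it stopped about 4 mm high with up to 35 N at the wrist, because it was slightly rolled in the grip. Once released, it dropped flat.
- **Beakers:** Only two were there. One is on the x = -90 post and the other on the x = +90 post. I re-laid the second beaker on the bench first, so the gripper would clear the carrier.

**Last checks:**
- **Beaker positions:** In the final scene picture the beaker tops were centred about 1 mm and 3 mm from their posts. Both look level.
- **Other carriers:** Both lie flat with posts up, within about 2 mm of where they started.
- **Jar, needle tool and look-alikes:** I never went near the jar, the needle tool or the green look-alikes, and they look in place. I did not measure them.
- **Disagreements:** One computed beaker position while the arm was in the way was about 20 mm off, and the next view corrected it. While carrying the first beaker, joint 5 came close to its lower limit, so I changed the placing heading.

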